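# Stand parts jars up by weight: full on the pads, empties in the lane

## Robot

A 6-joint arm with a two-finger parallel gripper is mounted at the origin on the work surface. World frame = base frame: x ahead of the robot, y to its left, z up, the work surface at z = 0. Lengths are in m, angles in degrees, forces in N, time in s.
With the tool pointing down it reaches from about 0.325 to 0.85 m from the base axis. Payload 4.4 kg.
Tool frame: the origin (TCP) lies at the very end of the fingers, on their centre line; the grasp point (between the pads) lies 19 mm behind it (arm.hold_point_z is the distance from the TCP to the grasp point, in m); z points along the fingers, y is the line along which they close (so a half turn about z gives the same grasp; the last joint's range is limited). The gripper opens to 94 mm and grips with 3 to 60 N. Pads are 16 mm wide; open, the fingers measure 119 mm over their backs; the gripper's body (75 mm by 177 mm) begins 78 mm behind the grasp point.
Start: joints at [-74.8, 11.837, 88.321, -0, 79.842, -8.623], TCP at [0.232, -0.526, 0.205] pointing down, gripper open.
Joint ranges: [-156.59, 156.59], [-49.26, 127.26], [12.9, 141.05], [-63.56, 243.56], [4.71, 150.69], [-161.64, 161.64]. Speed limits (degrees/s): [159.86, 159.86, 180, 180, 180, 180].

## Interface

Orientations are given as a 3x3 rotation matrix whose columns are the frame's x, y, z axes.
In Python, from cell import arm gives the robot as it stands.
- The arm moves only by the shell command python3 -m creep 'ROWS' [FORCE]. ROWS is JSON, a list that holds one entry, the list of rows, each a list of 7 numbers: the opening, from 0 (shut) to 1 (fully open), then the shift along the tool's x, y, z in units of 25 mm (1.0 is 25 mm), then the turn, a rotation vector about the tool's x, y, z in units of 0.15 rad (1.0 is 0.15 rad). In form: [[[jaw, x, y, z, wx, wy, wz], ...]]. A call has 1 to 12 rows; each row shifts and turns the commanded pose from where the row before left it, along the tool's axes as they then stand; what a row does not reach is not made up. A row lasts 1/10 s, in which the tool goes at most 50 mm and 8.59 degrees, less where a joint would pass 70% of its speed; a pose out of reach is approached as far as the arm can. A call with a number of a shift or a turn outside -1 to 1 is refused whole. A call with a gripper value outside its range is refused whole. The fingers move at their own pace and stop on an object; FORCE is the grip in N (left out, the last holds). Time passes only in rows, so rows that do not move let the fingers close. It gives the time, the measured TCP pose, the force, the opening and the grip force at its end, in the units of the state.
- arm.observe(): the state, without advancing time (a new reading comes with each control period).
- arm.capture(name): name is "scene" or "side" or "wrist"; returns a dict with "frame" (400x640x3 uint8, red, green, blue), "z_map" (400x640 float32, m along the optical axis (not along the pixel's ray), 0 where there is no reading), "intrinsics" (3x3 intrinsics, pixels), "xyz" and "rotation" of the camera in the world; the wrist camera has in their place "hand_eye" (4x4, takes a point from camera to tool coordinates, whose origin is the TCP and whose axes are the flange's). Camera axes: x right, y down, z forward; pixel columns grow to the right and rows downward; lengths in m; the calibration is good to about 2 mm. A picture is of the moment at which its call begins: read the wrist's pose just before it.
- arm.sign_off(): hands the job in; it is judged then, once.
The state is a dict: "time": time; "q": joint angles; "joint_velocities": joint speeds; "effort": joint torques, N m; "ee_pos": TCP position; "ee_rot": TCP orientation; "wrist_force": force on the tool from outside, world axes, zero at the start; "wrist_torque": the same for the moment, N m; "opening": finger opening in m; "gripper_force": force on a finger pad.
Only numpy, scipy, OpenCV 4.12 (cv2) and the standard library are available. Lean on these libraries where they do the work, as an engineer would, in place of code of your own. Each camera call takes 0.05 s, during which the arm holds its last target. There are 200 camera calls.

## Task

The parts jars lying on the bench look alike, but two are full and the rest are empty: find out which by their weight. Stand one full jar upright, cap up, on each of the two sprung pads of the stock stand, and stand every empty one upright, cap up, in a free cell of the return lane where one jar stands already. Do not knock over or shove that jar, the tape, the wrench or the mug.

Things in the scene. Friction and masses are not known exactly. Their poses are not given: they have to be found in the camera images.
- jar_1: look-alike opaque parts jar: grey body 56 x 56 mm, 110 mm long, black round cap 44 mm across and 25 mm high on its end. Starts lying, cap roughly towards the robot. Origin: middle of the square body, 55 mm from its bottom face; +x points to the cap, y and z to side faces. Two jars are full (0.5 to 0.7 kg), the other two or three empty (0.12 to 0.18 kg); only the weight tells. May be absent
- jar_2: look-alike opaque parts jar: grey body 56 x 56 mm, 110 mm long, black round cap 44 mm across and 25 mm high on its end. Starts lying, cap roughly towards the robot. Origin: middle of the square body, 55 mm from its bottom face; +x points to the cap, y and z to side faces. Two jars are full (0.5 to 0.7 kg), the other two or three empty (0.12 to 0.18 kg); only the weight tells. May be absent
- jar_3: look-alike opaque parts jar: grey body 56 x 56 mm, 110 mm long, black round cap 44 mm across and 25 mm high on its end. Starts lying, cap roughly towards the robot. Origin: middle of the square body, 55 mm from its bottom face; +x points to the cap, y and z to side faces. Two jars are full (0.5 to 0.7 kg), the other two or three empty (0.12 to 0.18 kg); only the weight tells. May be absent
- jar_4: look-alike opaque parts jar: grey body 56 x 56 mm, 110 mm long, black round cap 44 mm across and 25 mm high on its end. Starts lying, cap roughly towards the robot. Origin: middle of the square body, 55 mm from its bottom face; +x points to the cap, y and z to side faces. Two jars are full (0.5 to 0.7 kg), the other two or three empty (0.12 to 0.18 kg); only the weight tells. May be absent
- jar_5: look-alike opaque parts jar: grey body 56 x 56 mm, 110 mm long, black round cap 44 mm across and 25 mm high on its end. Starts lying, cap roughly towards the robot. Origin: middle of the square body, 55 mm from its bottom face; +x points to the cap, y and z to side faces. Two jars are full (0.5 to 0.7 kg), the other two or three empty (0.12 to 0.18 kg); only the weight tells. May be absent
- stand: the stock stand: fixed aluminium block 221 x 83 mm, 80 mm high, with two square bays (67 x 67 mm inside) 130 mm apart in a row along its x; the floor of each is a black sprung pad. Origin: centre of its underside; x along the row, away from the robot, z up. Left or right of the jars, the lane on the other side
- bay_far (a point): centre of the top face of the far pad of the stand when unloaded: 34 mm above the stand's underside, 46 mm below the rim of its 67 x 67 mm bay; axes as the stand's
- bay_near (a point): centre of the top face of the near pad of the stand when unloaded: 34 mm above the stand's underside, 46 mm below the rim of its 67 x 67 mm bay; axes as the stand's
- pad_far (a joint): how far the far pad has sunk, m: about 0.001 unloaded, 0.004 to 0.006 under an empty jar, 0.013 to 0.019 under a full one (spring about 400 N/m, end stop at 0.022)
- pad_near (a joint): how far the near pad has sunk, m: about 0.001 unloaded, 0.004 to 0.006 under an empty jar, 0.013 to 0.019 under a full one (spring about 400 N/m, end stop at 0.022)
- lane: the return lane for empties: fixed plywood channel 333 mm long, 83 mm wide, 58 mm high, its floor 8 mm above its underside, split by 13 mm dividers into a row of four square cells (67 x 67 mm inside) with centres at x = -0.12, -0.04, 0.04 and 0.12 m. Origin: centre of its underside; x along the lane, away from the robot, z up
- old_jar: an empty jar like the others, already standing upright in the farthest cell of the lane; it stays there. Origin at the centre of its bottom face, z up through the cap
- tape: bystander: roll of paper tape lying flat, 100 mm across, 48 mm high; origin at the centre of its underside
- wrench: bystander: steel wrench, 190 mm long, lying beyond the jars; origin at its middle underside
- mug: bystander: white mug, 80 mm across, 90 mm high; origin at the centre of its underside
Things that resemble listed ones, but are neither listed nor needed, are in the scene too. What is shaped like the jar_3 but blue or turquoise is not meant.

How it is judged (in metres and radians):
At the end, for the whole second after the job is handed in: Both pads sunk over 9.5 mm (only a full jar does that). Every jar present at rest, cap up within 0.12 rad, either down in a bay (within 16 mm of its centre) or flat on the lane floor (within 20 mm of its middle line). The lane's old jar still stands (value of joint each of pad_far, pad_near above 0.0095 m and angle between each of jar_1, jar_2, jar_3, jar_4, jar_5's own x axis and vertical below 0.12 rad and linear speed of each of jar_1, jar_2, jar_3, jar_4, jar_5 below 0.03 m/s and ((x of jar_1 in the frame of lane between -0.16 and 0.16 m and y of jar_1 in the frame of lane between -0.02 and 0.02 m and z of jar_1 in the frame of lane between 0.057 and 0.069 m) or (horizontal distance between jar_1 and bay_far below 0.016 m and z of jar_1 in the frame of stand below 0.094 m) or (horizontal distance between jar_1 and bay_near below 0.016 m and z of jar_1 in the frame of stand below 0.094 m)) and ((x of jar_2 in the frame of lane between -0.16 and 0.16 m and y of jar_2 in the frame of lane between -0.02 and 0.02 m and z of jar_2 in the frame of lane between 0.057 and 0.069 m) or (horizontal distance between jar_2 and bay_far below 0.016 m and z of jar_2 in the frame of stand below 0.094 m) or (horizontal distance between jar_2 and bay_near below 0.016 m and z of jar_2 in the frame of stand below 0.094 m)) and ((x of jar_3 in the frame of lane between -0.16 and 0.16 m and y of jar_3 in the frame of lane between -0.02 and 0.02 m and z of jar_3 in the frame of lane between 0.057 and 0.069 m) or (horizontal distance between jar_3 and bay_far below 0.016 m and z of jar_3 in the frame of stand below 0.094 m) or (horizontal distance between jar_3 and bay_near below 0.016 m and z of jar_3 in the frame of stand below 0.094 m)) and ((x of jar_4 in the frame of lane between -0.16 and 0.16 m and y of jar_4 in the frame of lane between -0.02 and 0.02 m and z of jar_4 in the frame of lane between 0.057 and 0.069 m) or (horizontal distance between jar_4 and bay_far below 0.016 m and z of jar_4 in the frame of stand below 0.094 m) or (horizontal distance between jar_4 and bay_near below 0.016 m and z of jar_4 in the frame of stand below 0.094 m)) and ((x of jar_5 in the frame of lane between -0.16 and 0.16 m and y of jar_5 in the frame of lane between -0.02 and 0.02 m and z of jar_5 in the frame of lane between 0.057 and 0.069 m) or (horizontal distance between jar_5 and bay_far below 0.016 m and z of jar_5 in the frame of stand below 0.094 m) or (horizontal distance between jar_5 and bay_near below 0.016 m and z of jar_5 in the frame of stand below 0.094 m)) and angle between old_jar's own z axis and vertical below 0.12 rad); the robot touches nothing.
It fails at once if the jar that already stood in the lane is knocked over or shoved more than 30 mm (angle between old_jar's own z axis and vertical above 0.5 rad or distance of old_jar from where it was at the start of the episode above 0.03 m).
It fails at once if the tape is shoved more than 30 mm (distance of tape from where it was at the start of the episode above 0.03 m).
It fails at once if the wrench is shoved more than 30 mm (distance of wrench from where it was at the start of the episode above 0.03 m).
It fails at once if the mug is shoved more than 30 mm (distance of mug from where it was at the start of the episode above 0.03 m).
Of jar_1, jar_4 only 1 to 2 are there at a start; the rules pass over those that are not, and their reading is None.
At some moment in a run one of jar_1, jar_2, jar_3, jar_4, jar_5 may be knocked a few centimetres aside while the robot is not near it.
Once in a run the grip may slacken for a moment while it holds something.
It also fails if it takes over 200 s, if anything falls off the work surface, if the arm or the gripper's body presses on something with over 40 N, if the wrist force passes 120 N, or if a joint passes its speed limit or range.

## Working session

There is one attempt and no reset: what is moved stays moved. The work goes in short steps, Python scripts to look and compute and a shell command to move; the robot and the scene stay as the last step left them, time stands still between calls to the robot, and variables do not carry over. Pictures are saved under pics/ and viewed, at most 14 in all, crops included, and the job is handed in when it is done.

```bash
ls; mkdir -p pics; python3 - <<'E'
from cell import arm
import cv2,numpy as np
for n in ("scene","side"):
    c=arm.capture(n); cv2.imwrite(f"pics/{n}0.png",c["frame"][:,:,::-1]); np.savez(f"{n}0.npz",**c)
    print(n,c["xyz"],c["rotation"],c["intrinsics"])
s=arm.observe();print(s)
print(arm.hold_point_z)
E
```

```text
pics
scene [ 1.45402936 -0.12405368  0.88271705] [[ 0.2260401   0.64434291 -0.73056697]
 [ 0.97411538 -0.15125414  0.16799227]
 [-0.00225666 -0.74962951 -0.66185384]] [[487.06513695   0.         318.57308624]
 [  0.         487.06513695 199.04444771]
 [  0.           0.           1.        ]]
side [-0.19452563  0.82867415  0.87931618] [[-0.71129203 -0.43499169  0.5521285 ]
 [-0.70277387  0.45478955 -0.54706065]
 [-0.01313543 -0.77714136 -0.62918897]] [[456.157132     0.         315.18495021]
 [  0.         456.157132   203.55581186]
 [  0.           0.           1.        ]]
{'time': 0.1, 'q': array([-7.47999679e+01,  1.18793560e+01,  8.83959122e+01,  6.86065105e-04,
        7.98419413e+01, -8.62102404e+00]), 'joint_velocities': array([-0.07476956, -0.10208503, -0.19468063, -0.04420518,  0.08116003,
       -0.0599085 ]), 'effort': array([ 4.01616967e-05, -3.71862745e+01, -2.82293397e+01,  6.99426932e-02,
        3.10858805e-02, -5.48436014e-05]), 'ee_pos': array([ 0.23205053, -0.52530103,  0.20441284]), 'ee_rot': array([[ 9.14812245e-01,  4.03879042e-01, -5.24984518e-04],
       [ 4.03879258e-01, -9.14810164e-01,  1.97721347e-03],
       [ 3.18293908e-04, -2.02080945e-03, -9.99997908e-01]]), 'wrist_force': array([-0.559839  , -0.73480477, -0.41445493]), 'wrist_torque': array([-0.00788039, -0.01802958, -0.05856546]), 'gripper_force': 0.0, 'opening': 0.0939556385898799}
0.0188
```

View pics/scene0.png

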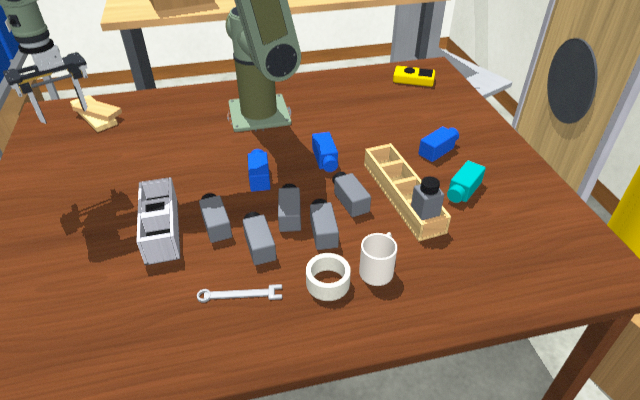

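View pics/side0.png

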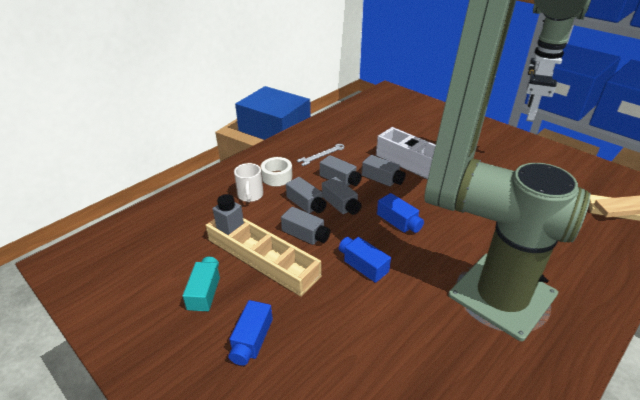

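The scene picture shows five grey jars with black caps at about (215,218), (259,238), (289,207), (324,224) and (352,194). Possible mix-ups are the blue jars at (258,170), (326,152) and (438,143), the turquoise one at (466,182), and the old jar at (428,200), which is already standing in the lane. The stand is at (158,220), on the robot's right. The lane is at (405,190), the tape at (328,277), the mug at (378,258) and the wrench at (240,294). I choose the five grey lying ones.

```bash
cat > lib.py <<'E'
import numpy as np, cv2
from scipy.spatial.transform import Rotation as Ro
from cell import arm
def cloud(c):
    z=c["z_map"]; K=c["intrinsics"]; v,u=np.mgrid[:400,:640]
    p=np.stack([(u-K[0,2])/K[0,0]*z,(v-K[1,2])/K[1,1]*z,z],-1)
    P=p@np.asarray(c["rotation"]).T+np.asarray(c["xyz"]); P[z<=0]=np.nan
    return P
def grey(c,P,lo=.047,hi=.066):
    f=c["frame"].astype(int); mx=f.max(-1); mn=f.min(-1)
    return (mx-mn<25)&(mx>60)&(mx<150)&(P[...,2]>lo)&(P[...,2]<hi)&(P[...,0]>.2)&(P[...,0]<1)&(abs(P[...,1])<.6)
def jars(c):
    """lying jars: centre of top face, axis angle of the long side, sizes"""
    P=cloud(c); m=grey(c,P).astype(np.uint8)
    m=cv2.morphologyEx(m,cv2.MORPH_OPEN,np.ones((3,3)))
    n,l,s,ce=cv2.connectedComponentsWithStats(m)
    out=[]
    for i in range(1,n):
        if s[i,4]<150: continue
        q=P[l==i]; (cx,cy),(w,h),a=cv2.minAreaRect((q[:,:2]*1000).astype(np.float32))
        if w<h: w,h,a=h,w,a+90
        a=(a+90)%180-90
        out.append((ce[i].round(),np.r_[cx,cy].round(1),round(float(np.median(q[:,2])*1000),1),round(w,1),round(h,1),round(a,1)))
    return out
E
python3 - <<'E'
from lib import *
for n in("scene","side"):
    c=np.load(f"{n}0.npz"); print(n)
    for o in jars(c): print(*o)
    P=cloud(c); f=c["frame"].astype(int)
    pts={"scene":dict(table=(300,330),old=(429,185),mug=(378,245),tape=(313,277),wr=(240,294),b1=(258,158),b2=(324,138)),"side":dict(table=(300,350),old=(227,200))}[n]
    for k,(u,v) in pts.items(): print(k,(P[v,u]*1000).round())
    # stand rim z 72-88, lane rim z 50-66
    light=f.min(-1)>120
    for nm,lo,hi,cond in(("stand",.074,.086,P[...,1]<0),("lane",.051,.064,(f[...,0]-f[...,2]>35)&(f[...,0]>130))):
        m=((P[...,2]>lo)&(P[...,2]<hi)&cond&(P[...,0]>.2)&(P[...,0]<.9)&(abs(P[...,1])<.5)).astype(np.uint8)
        k,l,s,ce=cv2.connectedComponentsWithStats(m,connectivity=8)
        for i in range(1,k):
            if s[i,4]<80: continue
            q=P[l==i]; print(nm,ce[i].round(),s[i,4],[np.round(t,1) for t in cv2.minAreaRect((q[:,:2]*1000).astype(np.float32))],np.median(q[:,2]).round(4))
E
```

```text
scene
[289. 202.] [530.8   9.7] 56.2 121.0 55.4 -9.9
[211. 202.] [ 486.9 -184.9] 55.9 59.1 49.8 83.4
table [875. -32.  -0.]
old [651. 329. 145.]
mug [730. 183.  56.]
tape [744.  25.   2.]
wr [ 760. -144.    9.]
b1 [333. -42.  57.]
b2 [276. 164.  55.]
stand [155. 211.] 1246 [array([ 506.8, -317.4]), array([226.2,  83.5]), np.float64(1.1)] 0.0799
lane [404. 184.] 1100 [array([522.9, 324.9]), array([340.6,  86.2]), np.float64(6.8)] 0.0576
side
[404. 153.] [ 504.3 -279.2] 56.9 209.7 13.3 0.8
[381. 164.] [ 519.8 -180.6] 55.4 110.8 61.4 9.9
[338. 165.] [618.2 -82.3] 55.3 112.0 61.4 4.0
[304. 189.] [608.4  83.2] 55.6 115.0 56.4 -3.6
[340. 189.] [529.    9.1] 55.3 111.8 58.3 -11.3
[302. 219.] [510.5 182.8] 55.5 113.2 59.6 13.3
table [241. 452.   3.]
old [628. 336. 143.]
stand [408. 142.] 528 [array([ 506.8, -317.5]), array([214.9,  91.6]), np.float64(1.1)] 0.0795
lane [268. 248.] 1264 [array([519. , 324.3]), array([335.3,  87.2]), np.float64(6.7)] 0.0571
```

```bash
sed -i 's/mx<150/mx<185/' lib.py; python3 - <<'E'
from lib import *
for n in("scene","side"):
    c=np.load(f"{n}0.npz"); print(n)
    for o in jars(c): print(*o)
c=np.load("scene0.npz")["frame"]
cv2.imwrite("pics/crop0.png",cv2.resize(c[130:270,190:390],(800,560),interpolation=cv2.INTER_CUBIC)[:,:,::-1])
E
```

```text
scene
[352. 189.] [511.1 181.2] 56.0 124.9 57.8 10.8
[289. 203.] [530.8   9.7] 56.2 121.0 55.4 -9.9
[211. 203.] [ 489.5 -182.2] 55.9 67.2 50.6 73.4
[325. 219.] [609.1  82.3] 56.1 121.3 56.3 -3.1
side
[404. 153.] [ 504.3 -279.2] 56.9 209.7 13.3 0.8
[381. 164.] [ 519.8 -180.6] 55.4 110.8 61.4 9.9
[338. 165.] [618.2 -82.3] 55.3 112.0 61.4 4.0
[303. 188.] [608.4  83.2] 55.5 115.0 56.4 -3.6
[340. 189.] [529.    9.1] 55.3 111.8 58.3 -11.3
[302. 219.] [510.5 182.8] 55.5 113.2 59.6 13.3
```

View pics/crop0.png

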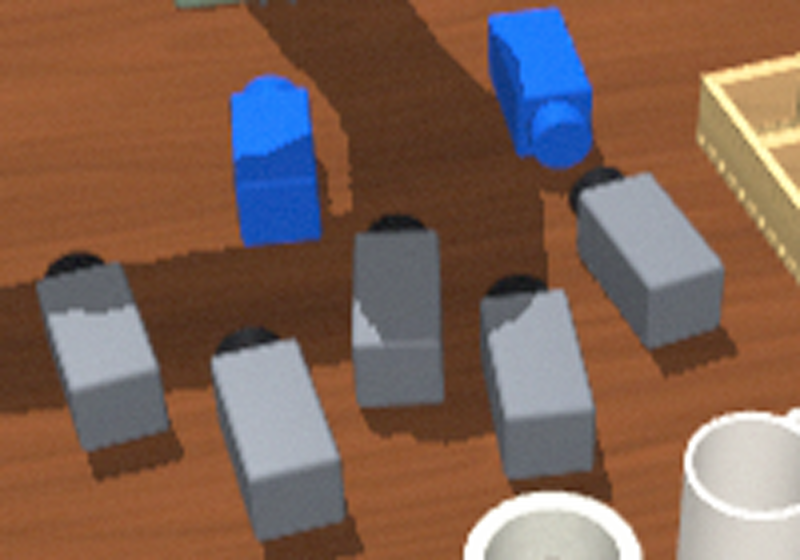

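The crop confirms five grey jars, all with black caps pointing towards the robot. The blue ones are excluded. I'll grasp each near the cap with the tool pitched 45° and roll it 180° about the tool axis, which brings the cap up.

```bash
cat > plan.py <<'E'
"""plan.py x y z yaw e sx : grasp point target (mm), tool z heading yaw deg, e deg below horizontal, sx=+1 pick / -1 flipped"""
import sys
from lib import *
x,y,z,yaw,e,sx=map(float,sys.argv[1:])
s=arm.observe(); R=s["ee_rot"]; a,b=np.radians([yaw,e])
d=np.array([np.cos(a),np.sin(a),0]); tz=d*np.cos(b)-np.array([0,0,np.sin(b)])
ty=-sx*np.array([-np.sin(a),np.cos(a),0]); Rt=np.c_[np.cross(ty,tz),ty,tz]
rv=Ro.from_matrix(R.T@Rt).as_rotvec()/.15
g=s["ee_pos"]-(Rt[:,2])*arm.hold_point_z
sh=Rt.T@(np.array([x,y,z])/1000-g)/.025
print("rot",rv.round(2),"norm",np.linalg.norm(rv).round(2)," then shift",sh.round(2))
print("t",round(s["time"],1),"grasp pt",((s["ee_pos"]-R[:,2]*arm.hold_point_z)*1000).round(1),"q",s["q"].round(),"F",s["wrist_force"].round(2),"open",round(s["opening"],4),"grip",round(float(s["gripper_force"]),1))
E
python3 plan.py 440 30 250 -10.5 45 1
```

```text
rot [-1.58  5.08  3.78] norm 6.52  then shift [  4.21 -23.36   2.38]
t 0.1 grasp pt [ 232.1 -525.3  223.2] q [-75.  12.  88.   0.  80.  -9.] F [-0.56 -0.73 -0.41] open 0.094 grip 0.0
```

```bash
python3 -m creep '[[[1,0,0,-1,0,0,0],[1,0,0,-1,0,0,0],[1,0,0,0,-0.2,0.64,0.47],[1,0,0,0,-0.2,0.64,0.47],[1,0,0,0,-0.2,0.64,0.47],[1,0,0,0,-0.2,0.64,0.47],[1,0,0,0,-0.2,0.64,0.47],[1,0,0,0,-0.2,0.64,0.47],[1,0,0,0,-0.2,0.64,0.47],[1,0,0,0,-0.2,0.64,0.47]]]'; python3 plan.py 440 30 250 -10.5 45 1
```

```text
time: 1.1
ee_pos: [0.2318, -0.5262, 0.2554]
ee_rot: [[0.687, -0.184, 0.702], [-0.127, -0.983, -0.134], [0.715, 0.003, -0.699]]
wrist_force: [0.1, -0.4, -0.0]
opening: 0.0938
gripper_force: 0.0
rot [ 0.02 -0.08  0.  ] norm 0.08  then shift [  2.77 -23.39   3.83]
t 1.1 grasp pt [ 218.6 -523.7  268.6] q [-101.    3.  105.   47.   78.  -14.] F [ 0.15 -0.4  -0.04] open 0.0938 grip 0.0
```

```bash
python3 -m creep '[[[0.8,0.12,-1,0.16,0,0,0],[0.8,0.12,-1,0.16,0,0,0],[0.8,0.12,-1,0.16,0,0,0],[0.8,0.12,-1,0.16,0,0,0],[0.8,0.12,-1,0.16,0,0,0],[0.8,0.12,-1,0.16,0,0,0],[0.8,0.12,-1,0.16,0,0,0],[0.8,0.12,-1,0.16,0,0,0],[0.8,0.12,-1,0.16,0,0,0],[0.8,0.12,-1,0.16,0,0,0],[0.8,0.12,-1,0.16,0,0,0],[0.8,0.12,-1,0.16,0,0,0]]]'; python3 -m creep '[[[0.8,0.12,-1,0.16,0,0,0],[0.8,0.12,-1,0.16,0,0,0],[0.8,0.12,-1,0.16,0,0,0],[0.8,0.12,-1,0.16,0,0,0],[0.8,0.12,-1,0.16,0,0,0],[0.8,0.12,-1,0.16,0,0,0],[0.8,0.12,-1,0.16,0,0,0],[0.8,0.12,-1,0.16,0,0,0],[0.8,0.12,-1,0.16,0,0,0],[0.8,0.12,-1,0.16,0,0,0],[0.8,0.12,-1,0.16,0,0,0],[0.8,0.12,0,0.16,0,0,0]]]'; python3 plan.py 440 30 120 -10.5 45 1
```

```text
time: 2.3
ee_pos: [0.345, -0.2406, 0.2458]
ee_rot: [[0.691, -0.181, 0.7], [-0.125, -0.983, -0.131], [0.712, 0.003, -0.702]]
wrist_force: [0.3, -0.1, -0.0]
opening: 0.075
gripper_force: 0.0
time: 3.5
ee_pos: [0.4575, 0.0202, 0.2357]
ee_rot: [[0.695, -0.17, 0.699], [-0.118, -0.985, -0.122], [0.71, 0.003, -0.705]]
wrist_force: [-0.4, -0.1, -0.1]
opening: 0.0751
gripper_force: 0.0
rot [-0.05 -0.02  0.07] norm 0.09  then shift [-3.81 -0.26  3.49]
t 3.5 grasp pt [444.3  22.5 248.9] q [ -6. -36. 135.  -4.  36.  96.] F [-0.42 -0.11 -0.14] open 0.0751 grip 0.0
```

```bash
python3 plan.py 500.5 14.5 30 -10.5 45 1
```

```text
rot [-0.05 -0.02  0.07] norm 0.09  then shift [-4.59 -0.09  7.8 ]
t 3.5 grasp pt [444.3  22.5 248.9] q [ -6. -36. 135.  -4.  36.  96.] F [-0.42 -0.11 -0.14] open 0.0751 grip 0.0
```

```bash
python3 -m creep '[[[0.8,-0.76,-0.02,0.5,-0.05,-0.02,0.07],[0.8,-0.76,-0.02,0.5,0,0,0],[0.8,-0.76,-0.02,0.5,0,0,0],[0.8,-0.76,-0.02,0.5,0,0,0],[0.8,-0.76,-0.02,0.5,0,0,0],[0.8,-0.76,-0.02,0.5,0,0,0],[0.8,0,0,0.5,0,0,0],[0.8,0,0,0.5,0,0,0],[0.8,0,0,0,0,0,0]]]'; python3 plan.py 500.5 14.5 30 -10.5 45 1
python3 - <<'E'
from lib import *
c=arm.capture("side"); cv2.imwrite("pics/a1.png",c["frame"][100:300,200:500,::-1].repeat(2,0).repeat(2,1))
E
```

```text
time: 4.4
ee_pos: [0.4756, 0.0278, 0.0963]
ee_rot: [[0.712, -0.204, 0.672], [-0.14, -0.979, -0.149], [0.688, 0.012, -0.726]]
wrist_force: [-0.1, 0.1, -0.7]
opening: 0.0751
gripper_force: 0.0
rot [ 0.16  0.18 -0.05] norm 0.25  then shift [-1.11  0.34  3.39]
t 4.4 grasp pt [463.   30.6 109.9] q [ -2. -11. 140. -41.  11. 137.] F [-0.05  0.1  -0.65] open 0.0751 grip 0.0
```

View pics/a1.png

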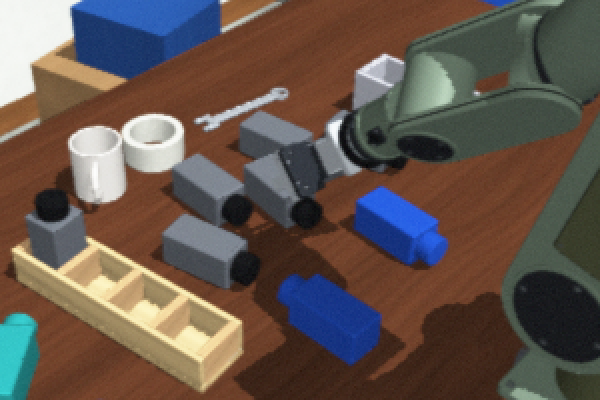

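The side crop shows the gripper behind jar C's cap at about (300,170), with the arm folded nearly to its limits (q3 at 140, q5 at 11). A 45° pitch is too shallow this close in. I'll back off, log poses, fit the kinematics, and choose pitches that can be reached.

```bash
cat >> plan.py <<'E'
import json
open("log.jsonl","a").write(json.dumps([s["q"].tolist(),s["ee_pos"].tolist(),R.tolist()])+"\n")
E
for i in 1; do python3 -m creep '[[[0.8,0.5,0,-0.6,0,0,0],[0.8,0.5,0,-0.6,0,0,0],[0.8,0.5,0,-0.6,0,0,0]]]'; done; python3 plan.py 500 14 100 -10.5 60 1
python3 -m creep '[[[0.8,0.5,0,-0.6,0.2,0.7,0],[0.8,0.5,0,-0.6,0,0.7,0],[0.8,0.5,0,0,0,0.7,0]]]'; python3 plan.py 500 14 100 -10.5 60 1
python3 -m creep '[[[0.8,0.5,0.5,0,0,0,0.7],[0.8,0.5,0.5,0,0.3,0,0.7],[0.8,0,0.5,0,0,0,0]]]'; python3 plan.py 500 14 100 -10.5 60 1
python3 - <<'E'
import json,numpy as np
from lib import Ro
from scipy.optimize import least_squares
D=[json.loads(l) for l in open("log.jsonl")]
D.append([[-74.8+.00003,11.8793560,88.3959122,6.86e-4,79.8419413,-8.62102404],[0.23205053,-0.52530103,0.20441284],[[.914812245,.403879042,-5.25e-4],[.403879258,-.91481,.001977],[3.183e-4,-2.0208e-3,-.999998]]])
def fk(p,q):
    h,a1,L1,a3,L2,L6,c=p; q=np.radians(q)
    E=lambda ax,t:Ro.from_euler(ax,t)
    R1=E('z',q[0]);R2=R1*E('y',q[1]);R3=R2*E('y',q[2])
    W=R1.apply([a1,0,h])+R2.apply([0,0,L1])+R3.apply([a3,0,L2])
    R=R3*E('z',q[3])*E('y',q[4])*E('z',q[5]+c)
    return W+R.apply([0,0,L6]),R.as_matrix()
for s6 in(1,):
    def f(p): return np.concatenate([np.r_[a-np.array(b),(A-np.array(B)).ravel()*.3] for (q,b,B) in D for a,A in [fk(p,q)]])
    for c0 in(0,1.57,3.14,-1.57):
        r=least_squares(f,[.35,0,.4,0,.4,.3,c0]); print(len(D),r.cost**.5,r.x.round(4))
E
```

```text
time: 4.75
ee_pos: [0.4718, 0.0307, 0.1571]
ee_rot: [[0.71, -0.202, 0.674], [-0.14, -0.979, -0.146], [0.69, 0.01, -0.724]]
wrist_force: [-0.1, -0.5, 0.2]
opening: 0.0751
gripper_force: 0.0
rot [ 0.13 -1.59 -0.07] norm 1.59  then shift [-0.08  0.45  3.35]
t 4.8 grasp pt [459.1  33.5 170.7] q [ -1. -22. 138. -20.  23. 116.] F [-0.06 -0.47  0.21] open 0.0751 grip 0.0
time: 5.05
ee_pos: [0.4866, 0.0309, 0.2018]
ee_rot: [[0.559, -0.203, 0.804], [-0.113, -0.979, -0.168], [0.821, 0.003, -0.57]]
wrist_force: [-0.7, -0.4, -0.1]
opening: 0.0756
gripper_force: 0.0
rot [ 0.11 -2.93 -0.09] norm 2.94  then shift [-1.47  0.57  4.6 ]
t 5.0 grasp pt [471.5  34.1 212.5] q [  1. -26. 141. -44.  15. 140.] F [-0.65 -0.36 -0.13] open 0.0756 grip 0.0
time: 5.35
ee_pos: [0.4883, 0.0017, 0.2086]
ee_rot: [[0.544, -0.266, 0.796], [-0.243, -0.958, -0.155], [0.803, -0.109, -0.586]]
wrist_force: [-0.1, 0.6, -1.2]
opening: 0.0749
gripper_force: 0.0
rot [-0.15 -2.81 -0.93] norm 2.96  then shift [-1.85 -0.57  4.7 ]
t 5.3 grasp pt [473.4   4.6 219.6] q [ -9. -30. 141.  -8.  15. 107.] F [-0.1   0.56 -1.21] open 0.0749 grip 0.0
4 0.09006438913226608 [ 0.5078  0.5856 -0.1173  0.2917  0.0555 -0.1165  1.5708]
4 0.09006438913226623 [ 0.5078  0.5856 -0.1173  0.2917  0.0555 -0.1165  1.5708]
4 0.0900643891322661 [ 0.5078  0.5856 -0.1173  0.2917  0.0555 -0.1165  1.5708]
4 0.09006438913226607 [ 0.5078  0.5856 -0.1173  0.2917  0.0555 -0.1165  1.5708]
```

```bash
cat > kin.py <<'E'
import json,numpy as np
from lib import Ro
from scipy.optimize import least_squares
E=lambda ax,t:Ro.from_euler(ax,t)
def fk(p,q,s4=-1,s6=1):
    h,a1,L1,a3,L2,L6,c=p; q=np.radians(q)
    R1=E('z',q[0]);R2=R1*E('y',q[1]);R3=R2*E('y',q[2])
    W=R1.apply([a1,0,h])+R2.apply([0,0,L1])+R3.apply([a3,0,L2])
    R=R3*E('z',s4*q[3])*E('y',q[4])*E('z',s6*q[5]+c)
    return W+R.apply([0,0,L6]),R.as_matrix()
LO=np.array([-156.59,-49.26,12.9,-63.56,4.71,-161.64]);HI=np.array([156.59,127.26,141.05,243.56,150.69,161.64])
def target(yaw,e,sx):
    a,b=np.radians([yaw,e]); d=np.array([np.cos(a),np.sin(a),0]); tz=d*np.cos(b)-np.array([0,0,np.sin(b)])
    ty=-sx*np.array([-np.sin(a),np.cos(a),0]); return np.c_[np.cross(ty,tz),ty,tz]
def ik(P,g,yaw,e,sx):
    Rt=target(yaw,e,sx); t=np.array(g)/1000+Rt[:,2]*.0188; best=None
    q1=np.degrees(np.arctan2(g[1],g[0]))
    for q0 in([q1,10,100,0,50,90*sx],[q1,10,100,60,50,30*sx],[q1,10,100,90,80,0],[q1,10,100,-40,30,100*sx],[q1-20,0,120,90,60,-60]):
        r=least_squares(lambda q:np.r_[(fk(P,q)[0]-t)*10,(fk(P,q)[1]-Rt).ravel()],np.clip(q0,LO+1,HI-1),bounds=(LO+1,HI-1),x_scale=50.)
        if best is None or r.cost<best.cost-1e-6: best=r
    return best.cost<1e-6,best.x.round()
E
python3 - <<'E'
from kin import *
D=[json.loads(l) for l in open("log.jsonl")]
D.append([[-74.79997,11.8793560,88.3959122,6.86e-4,79.8419413,-8.62102404],[0.23205053,-0.52530103,0.20441284],[[.914812245,.403879042,-5.25e-4],[.403879258,-.91481,.001977],[3.183e-4,-2.0208e-3,-.999998]]])
for s4 in(1,-1):
  for s6 in(1,-1):
    def f(p): return np.concatenate([np.r_[a-np.array(b),(A-np.array(B)).ravel()*.3] for (q,b,B) in D for a,A in [fk(p,q,s4,s6)]])
    r=least_squares(f,[.35,0,.4,0,.4,.3,1.57]); print(s4,s6,r.cost**.5,r.x.round(4))
    if r.cost**.5<.01: np.save("P.npy",r.x)
E
```

```text
1 1 0.09006438913226623 [ 0.5078  0.5856 -0.1173  0.2917  0.0555 -0.1165  1.5708]
1 -1 0.5038721057896337 [ 0.5078  0.5856 -0.1173  0.2917  0.0555 -0.1165 -0.1313]
-1 1 0.36088163530224676 [0.3163 0.0873 0.3697 0.1236 0.4334 0.2735 1.0007]
-1 -1 0.5858885232382536 [ 0.3163  0.0873  0.3697  0.1236  0.4334  0.2735 -1.0477]
```

```bash
python3 - <<'E'
from kin import *
D=[json.loads(l) for l in open("log.jsonl")]
p=[.35,0,.4,0,.4,.3,1.5708]
for q,b,B in D:
    A=fk(p,q,1,1)[1]; print(np.round(q,1),Ro.from_matrix(A.T@np.array(B)).as_rotvec(degrees=True).round(1), np.array(B)[:,2].round(3),A[:,2].round(3))
E
```

```text
[ -1.3 -22.1 137.6 -19.9  22.7 115.6] [ 0. -0. -0.] [ 0.674 -0.146 -0.724] [ 0.674 -0.146 -0.724]
[  0.6 -26.4 141.  -43.7  14.8 139.7] [ 0. -0. -0.] [ 0.804 -0.168 -0.57 ] [ 0.804 -0.168 -0.57 ]
[ -8.6 -29.7 141.   -7.7  14.7 106.6] [ 0. -0. -0.] [ 0.796 -0.155 -0.586] [ 0.796 -0.155 -0.586]
```

```bash
sed -i 's/h,a1,L1,a3,L2,L6,c=p/h,a1,L1,a3,L2,L6,c,dy,d5=p/; s/W=R1.apply(\[a1,0,h\])/W=R1.apply([a1,dy,h])/; s/s4=-1,s6=1/s4=1,s6=1/; s/return W+R.apply(\[0,0,L6\])/return W+(R3*E("z",s4*q[3])).apply([0,d5,0])+R.apply([0,0,L6])/' kin.py
python3 - <<'E'
from kin import *
D=[json.loads(l) for l in open("log.jsonl")]
D.append([[-74.79997,11.8793560,88.3959122,6.86e-4,79.8419413,-8.62102404],[0.23205053,-0.52530103,0.20441284],[[.914812245,.403879042,-5.25e-4],[.403879258,-.91481,.001977],[3.183e-4,-2.0208e-3,-.999998]]])
for h in(.2,.4):
  for L6 in(.2,.3):
    r=least_squares(lambda p:np.concatenate([fk(p,q)[0]-np.array(b) for q,b,_ in D]+[(np.array(p)-[.3,0,.4,0,.4,L6,1.5708,0,0])*1e-5]),[h,0,.4,0,.4,L6,1.5708,.08,0]); print(r.cost**.5,r.x.round(4))
r.x[6]=np.pi/2; np.save("P.npy",r.x)
for q,b,_ in D: print((fk(r.x,q)[0]-b).round(4))
E
```

```text
1.5755715187659552e-06 [ 0.2827 -0.      0.455   0.0941  0.4996  0.3418  1.5708  0.0862  0.    ]
1.2506293716280354e-06 [ 0.2827 -0.      0.455   0.0941  0.4996  0.3418  1.5708  0.0862  0.    ]
1.5755716625590402e-06 [ 0.2827 -0.      0.455   0.0941  0.4996  0.3418  1.5708  0.0862  0.    ]
1.2506294238064891e-06 [ 0.2827 -0.      0.455   0.0941  0.4996  0.3418  1.5708  0.0862  0.    ]
[ 0.  0. -0.]
[ 0. -0. -0.]
[0. 0. 0.]
[-0. -0. -0.]
```

```bash
cat > scan.py <<'E'
from kin import *
P=np.load("P.npy")
J=dict(A=(520,-181,10),B=(618,-82,4),C=(530,9,-10.5),D=(609,83,-3.4),E=(511,182,12))
print("PICK")
for k,(x,y,a) in J.items():
    d=np.array([np.cos(np.radians(a)),np.sin(np.radians(a))]); g=np.array([x,y])-30*d
    for e in(45,50,55,60,65):
      for sx in(1,-1):
        ok,q=ik(P,[*g,30],a,e,sx)
        if ok: print(k,e,sx,q,"g",g.round())
print("PLACE")
T=dict(far=(572,-316,120,1.1),near=(442,-318.6,120,1.1),c4=(561,329,95,6.8),m4=(481,320,95,6.8),m12=(402,310,95,6.8))
for k,(x,y,z,a) in T.items():
    for dy in(0,90,-90):
      for e in(45,40,35,30):
        for sx in(1,-1):
          r=[ik(P,[x,y,zz],a+dy,e,sx) for zz in(z,z+70)]
          if r[0][0] and r[1][0]: print(k,"yaw",a+dy,"e",e,"sx",sx,r[0][1],"| +70",r[1][1])
E
time python3 scan.py
```

```text
PICK
A 45 1 [-55.  16. 129.  76.  41. -37.] g [ 490. -186.]
A 50 1 [-52.  14. 127.  66.  38. -26.] g [ 490. -186.]
A 55 1 [-49.  13. 125.  56.  36. -13.] g [ 490. -186.]
A 60 1 [-46.  12. 122.  45.  36.  -0.] g [ 490. -186.]
A 65 1 [-43.  12. 120.  34.  37.  12.] g [ 490. -186.]
B 45 1 [-29.  18. 125.  98.  23. -33.] g [588. -84.]
B 50 1 [-27.  17. 123.  77.  20. -11.] g [588. -84.]
B 55 1 [-26.  16. 120.  54.  21.  13.] g [588. -84.]
B 60 1 [-24.  16. 117.  35.  24.  32.] g [588. -84.]
B 60 -1 [ -24.   16.  117.   35.   24. -148.] g [588. -84.]
B 65 1 [-22.  17. 113.  23.  29.  45.] g [588. -84.]
B 65 -1 [ -22.   17.  113.   23.   29. -135.] g [588. -84.]
C 45 1 [  -6.   10.  138.  193.   13. -100.] g [501.  14.]
C 55 1 [ -7.   7. 132. -19.   6. 112.] g [501.  14.]
C 55 -1 [ -7.   7. 132. -19.   6. -68.] g [501.  14.]
C 60 1 [ -7.   7. 129.  -7.  14. 100.] g [501.  14.]
C 60 -1 [ -7.   7. 129.  -7.  14. -80.] g [501.  14.]
C 65 1 [ -7.   7. 126.  -4.  22.  96.] g [501.  14.]
C 65 -1 [ -7.   7. 126.  -4.  22. -84.] g [501.  14.]
D 45 1 [   2.   17.  127.  204.    9. -110.] g [579.  8
[... 6962 characters left out ...]
. -32.  93.  49.] | +70 [ 48.  30.  83. -33.  98.  45.]
m12 yaw -83.2 e 40 sx 1 [  49.   38.   82.  -35.   96. -130.] | +70 [  49.   33.   81.  -36.  102. -134.]
m12 yaw -83.2 e 40 sx -1 [ 49.  38.  82. -35.  96.  50.] | +70 [ 49.  33.  81. -36. 102.  46.]
m12 yaw -83.2 e 35 sx 1 [  50.   42.   80.  -37.  100. -129.] | +70 [  50.   36.   80.  -38.  105. -133.]
m12 yaw -83.2 e 35 sx -1 [ 50.  42.  80. -37. 100.  51.] | +70 [ 50.  36.  80. -38. 105.  47.]
m12 yaw -83.2 e 30 sx 1 [  51.   45.   78.  -40.  104. -128.] | +70 [  51.   39.   78.  -41.  108. -132.]
m12 yaw -83.2 e 30 sx -1 [ 51.  45.  78. -40. 104.  52.] | +70 [ 51.  39.  78. -41. 108.  48.]
real	2m0.236s
user	1m58.784s
sys	0m0.226s
```

The kinematic fit is exact (residual about 0). The feasible plan is to pick with e=60, sx=+1, and place with the tool heading +y at e=30, sx=−1.

```bash
python3 -m creep '[[[0.8,0,0,-0.4,0,-0.7,-0.25],[0.8,0,0,0,0,-0.7,-0.23],[0.8,0,0,0,0,-0.7,-0.23],[0.8,0,0,0,-0.15,-0.7,-0.22]]]'; python3 plan.py 507.4 13.2 30 -10.5 60 1
```

```text
time: 5.75
ee_pos: [0.48, 0.0029, 0.2148]
ee_rot: [[0.853, -0.18, 0.491], [-0.155, -0.984, -0.092], [0.499, 0.003, -0.866]]
wrist_force: [-0.0, 0.3, 0.4]
opening: 0.0751
gripper_force: 0.0
rot [0.01 0.01 0.02] norm 0.02  then shift [-2.83 -0.6   7.66]
t 5.8 grasp pt [470.8   4.7 231.1] q [-10. -22. 123.  -1.  48.  91.] F [-0.02  0.29  0.44] open 0.0751 grip 0.0
```

```bash
python3 -m creep '[[[0.8,-0.57,-0.12,0.7,0,0,0],[0.8,-0.57,-0.12,0.7,0,0,0],[0.8,-0.57,-0.12,0.7,0,0,0],[0.8,-0.57,-0.12,0.7,0,0,0],[0.8,-0.55,-0.12,0.7,0,0,0],[0.8,0,0,0,0,0,0]]]' >/dev/null; python3 plan.py 507.4 13.2 30 -10.5 60 1;  python3 -m creep '[[[0.8,0,0,0.7,0,0,0],[0.8,0,0,0.7,0,0,0],[0.8,0,0,0.7,0,0,0],[0.8,0,0,0.7,0,0,0],[0.8,0,0,0.7,0,0,0],[0.8,0,0,0.5,0,0,0],[0.8,0,0,0,0,0,0]]]' ; python3 plan.py 507.4 13.2 30 -10.5 60 1
```

```text
rot [0.01 0.05 0.02] norm 0.05  then shift [0.23 0.   4.05]
t 6.3 grasp pt [453.   23.4 114.9] q [ -7. -12. 132.  -4.  31.  97.] F [-0.18  0.52 -0.14] open 0.075 grip 0.0
time: 7.05
ee_pos: [0.5159, 0.0112, 0.0158]
ee_rot: [[0.852, -0.181, 0.492], [-0.155, -0.983, -0.093], [0.5, 0.003, -0.866]]
wrist_force: [-0.2, -0.2, 0.4]
opening: 0.0753
gripper_force: 0.0
rot [ 0.01 -0.    0.02] norm 0.02  then shift [-0.02 -0.02  0.09]
t 7.0 grasp pt [506.7  12.9  32.1] q [ -7.   7. 128.  -7.  15. 100.] F [-0.2  -0.16  0.39] open 0.0753 grip 0.0
```

Close, then lift straight up (world up is tool (0.5, 0, -0.87)) and weigh.

```bash
python3 -m creep '[[[0.3,0,0,0.05,0,0,0],[0.3,0,0,0,0,0,0],[0.3,0,0,0,0,0,0],[0.3,0,0,0,0,0,0],[0.3,0,0,0,0,0,0],[0.3,0,0,0,0,0,0]]]' 55; python3 -m creep '[[[0.3,0.1,0,-0.17,0,0,0],[0.3,0.25,0,-0.43,0,0,0],[0.3,0.4,0,-0.7,0,0,0],[0.3,0.4,0,-0.7,0,0,0],[0.3,0.4,0,-0.7,0,0,0],[0.3,0.4,0,-0.7,0,0,0],[0.3,0,0,0,0,0,0],[0.3,0,0,0,0,0,0],[0.3,0,0,0,0,0,0]]]'; python3 plan.py 507.4 13.2 250 -10.5 60 1
```

```text
time: 7.65
ee_pos: [0.5161, 0.0116, 0.0154]
ee_rot: [[0.851, -0.18, 0.493], [-0.154, -0.984, -0.093], [0.502, 0.003, -0.865]]
wrist_force: [-5.0, -3.0, 6.3]
opening: 0.0554
gripper_force: 55.0
time: 8.55
ee_pos: [0.513, 0.0126, 0.1096]
ee_rot: [[0.855, -0.18, 0.487], [-0.155, -0.984, -0.092], [0.496, 0.004, -0.869]]
wrist_force: [0.7, 0.8, -4.9]
opening: 0.0558
gripper_force: 55.0
rot [0.01 0.03 0.02] norm 0.04  then shift [ 2.61  0.02 -4.22]
t 8.6 grasp pt [503.9  14.3 125.9] q [ -7.  -6. 126.  -4.  31.  96.] F [ 0.74  0.82 -4.88] open 0.0558 grip 55.0
```

```bash
python3 -m creep '[[[0.3,0.44,0,-0.7,0,0,0],[0.3,0.44,0,-0.7,0,0,0],[0.3,0.44,0,-0.7,0,0,0],[0.3,0.44,0,-0.7,0,0,0],[0.3,0.44,0,-0.7,0,0,0],[0.3,0.44,0,-0.7,0,0,0],[0.3,0,0,0,0,0,0]]]'; python3 plan.py 572 -316 205 91.1 30 -1
```

```text
time: 9.25
ee_pos: [0.5217, 0.0116, 0.2383]
ee_rot: [[0.85, -0.18, 0.495], [-0.154, -0.984, -0.093], [0.504, 0.003, -0.864]]
wrist_force: [0.9, -0.2, -5.3]
opening: 0.0557
gripper_force: 55.0
rot [ 2.58 -8.69  9.67] norm 13.25  then shift [ 7.72 -1.76 -9.96]
t 9.2 grasp pt [512.4  13.4 254.6] q [ -7. -16. 117.  -2.  49.  94.] F [ 0.93 -0.19 -5.35] open 0.0557 grip 55.0
```

```bash
python3 -m creep '[[[0.3,0,0,0,0.15,-0.51,0.57],[0.3,0,0,0,0.15,-0.51,0.57],[0.3,0,0,0,0.15,-0.51,0.57],[0.3,0,0,0,0.15,-0.51,0.57],[0.3,0,0,0,0.15,-0.51,0.57],[0.3,0,0,0,0.15,-0.51,0.57],[0.3,0,0,0,0.15,-0.51,0.57],[0.3,0,0,0,0.15,-0.51,0.57],[0.3,0,0,0,0.15,-0.51,0.57]]]'; python3 plan.py 572 -316 205 91.1 30 -1; python3 -m creep '[[[0.3,0,0,0,0.15,-0.51,0.57],[0.3,0,0,0,0.15,-0.51,0.57],[0.3,0,0,0,0.15,-0.51,0.57],[0.3,0,0,0,0.15,-0.51,0.57],[0.3,0,0,0,0.15,-0.51,0.57],[0.3,0,0,0,0.15,-0.51,0.57],[0.3,0,0,0,0.15,-0.51,0.57],[0.3,0,0,0,0.15,-0.51,0.57],[0.3,0,0,0,0,0,0]]]'; python3 plan.py 572 -316 205 91.1 30 -1
```

```text
time: 10.15
ee_pos: [0.5199, 0.0112, 0.2335]
ee_rot: [[0.645, -0.763, 0.023], [-0.703, -0.582, 0.409], [-0.299, -0.28, -0.912]]
wrist_force: [0.5, -0.1, -5.1]
opening: 0.0558
gripper_force: 55.0
rot [ 1.24 -4.08  4.47] norm 6.18  then shift [  7.55  -1.83 -10.05]
t 10.2 grasp pt [519.4   3.5 250.6] q [-23.   6.  95.  23.  88. 114.] F [ 0.48 -0.14 -5.1 ] open 0.0558 grip 55.0
time: 11.05
ee_pos: [0.5189, 0.0108, 0.2308]
ee_rot: [[-0.007, -1.0, -0.019], [-0.504, -0.013, 0.864], [-0.864, 0.015, -0.503]]
wrist_force: [-0.4, 0.6, -6.1]
opening: 0.0557
gripper_force: 55.0
rot [ 0.01 -0.03 -0.11] norm 0.11  then shift [  7.45  -1.87 -10.08]
t 11.1 grasp pt [519.3  -5.5 240.3] q [-37.  23.  92.  45. 105. 139.] F [-0.41  0.64 -6.14] open 0.0557 grip 55.0
```

```bash
python3 -m creep '[[[0.3,0.62,-0.16,-0.84,0,0,-0.1],[0.3,0.62,-0.16,-0.84,0,0,0],[0.3,0.62,-0.16,-0.84,0,0,0],[0.3,0.62,-0.16,-0.84,0,0,0],[0.3,0.62,-0.16,-0.84,0,0,0],[0.3,0.62,-0.16,-0.84,0,0,0],[0.3,0.62,-0.16,-0.84,0,0,0],[0.3,0.62,-0.16,-0.84,0,0,0],[0.3,0.62,-0.16,-0.84,0,0,0],[0.3,0.62,-0.16,-0.84,0,0,0],[0.3,0.62,-0.16,-0.84,0,0,0],[0.3,0.62,-0.16,-0.84,0,0,0]]]'; python3 -m creep '[[[0.3,0,0,0,0,0,0],[0.3,0,0,0,0,0,0]]]' >/dev/null;python3 plan.py 572 -316 205 91.1 30 -1
python3 - <<'E'
from lib import *
a=arm.capture("side")["frame"][40:240,300:600]; b=arm.capture("scene")["frame"][100:300,60:360]
cv2.imwrite("pics/a2.png",np.vstack([cv2.resize(x,(450,300)) for x in(a,b)])[:,:,::-1])
E
```

```text
time: 12.25
ee_pos: [0.5766, -0.2993, 0.2005]
ee_rot: [[0.017, -1.0, -0.017], [-0.506, -0.024, 0.862], [-0.862, -0.006, -0.507]]
wrist_force: [0.6, -1.1, -5.2]
opening: 0.0556
gripper_force: 55.0
rot [ 0.01 -0.03  0.05] norm 0.06  then shift [0.2  0.17 0.06]
t 12.4 grasp pt [ 576.3 -314.7  210.1] q [-52.  52.  50.  40. 125. 136.] F [-0.61  0.45 -6.61] open 0.0558 grip 55.0
```

View pics/a2.png

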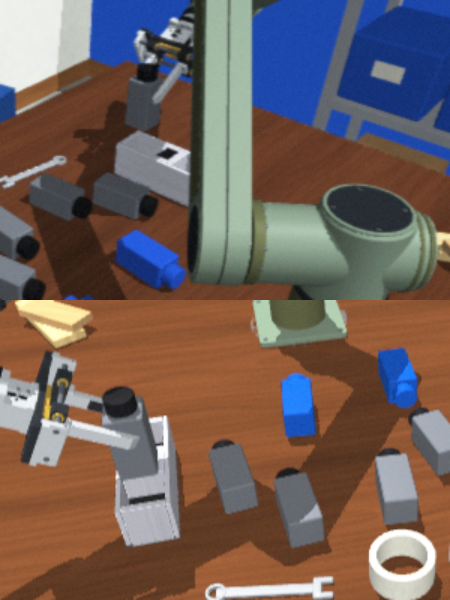

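The picture shows the jar held cap up over the far bay, at about (130,440) in the lower panel. I'll measure its tilt and its bottom centre before lowering.

```bash
cat > held.py <<'E'
"""held.py cx cy zlo zhi : tilt of a held/standing jar from both views, by height slices (mm)"""
import sys
from lib import *
cx,cy,zl,zh=[float(v)/1000 for v in sys.argv[1:]]
for n in("scene","side"):
    c=arm.capture(n); P=cloud(c); f=c["frame"].astype(int); mx=f.max(-1)
    m=(abs(P[...,0]-cx)<.05)&(abs(P[...,1]-cy)<.05)&(P[...,2]>zl)&(P[...,2]<zh)&(mx-f.min(-1)<28)&(mx>40)&(mx<185)
    q=P[m]; print(n,len(q))
    for z in np.arange(zl,zh,.015):
        s=q[(q[:,2]>=z)&(q[:,2]<z+.015)]
        if len(s)>15: print(" z%3.0f"%(z*1000+7),"x",(np.percentile(s[:,0],[3,97])*1000).round(),"y",(np.percentile(s[:,1],[3,97])*1000).round(),len(s))
E
python3 held.py 573 -316 85 245
```

```text
scene 1292
 z137 x [578. 608.] y [-332. -281.] 105
 z152 x [570. 608.] y [-333. -281.] 154
 z167 x [567. 608.] y [-332. -281.] 155
 z182 x [565. 608.] y [-333. -281.] 169
 z197 x [566. 617.] y [-333. -281.] 106
 z212 x [560. 618.] y [-329. -280.] 116
 z227 x [548. 619.] y [-360. -281.] 194
 z242 x [543. 607.] y [-354. -281.] 293
side 818
 z137 x [546. 597.] y [-331. -279.] 73
 z152 x [545. 599.] y [-332. -279.] 93
 z167 x [545. 597.] y [-328. -279.] 90
 z182 x [546. 598.] y [-328. -280.] 87
 z197 x [537. 597.] y [-306. -279.] 90
 z212 x [535. 598.] y [-330. -278.] 114
 z227 x [534. 595.] y [-353. -280.] 147
 z242 x [535. 598.] y [-357. -280.] 124
```

```bash
python3 -m creep '[[[0.3,0.14,0.16,-0.24,0,0,0.04],[0.3,0,0,0,0,0,0],[0.3,0.41,0,0.24,0,0,0],[0.3,0.41,0,0.24,0,0,0],[0.3,0.41,0,0.24,0,0,0],[0.3,0.41,0,0.24,0,0,0],[0.3,0.41,0,0.24,0,0,0],[0.3,0.41,0,0.24,0,0,0],[0.3,0.41,0,0.24,0,0,0],[0.3,0,0,0,0,0,0]]]';python3 plan.py 572 -323 113 91.1 30 -1
```

```text
time: 13.65
ee_pos: [0.571, -0.3043, 0.1166]
ee_rot: [[0.008, -1.0, -0.02], [-0.501, -0.021, 0.865], [-0.866, 0.003, -0.501]]
wrist_force: [-0.5, 0.2, -5.7]
opening: 0.056
gripper_force: 55.0
rot [ 0.02 -0.01 -0.01] norm 0.02  then shift [ 0.5  -0.03  0.18]
t 13.7 grasp pt [ 571.3 -320.6  126. ] q [-52.  57.  51.  37. 121. 131.] F [-0.48  0.18 -5.73] open 0.056 grip 55.0
```

```bash
python3 -m creep '[[[0.3,0.22,0,0.13,0,0,0],[0.3,0.22,0,0.13,0,0,0],[0.3,0,0,0,0,0,0]]]' | grep force; python3 -m creep '[[[0.7,0,0,0,0,0,0],[0.7,0,0,0,0,0,0],[0.7,0,0,0,0,0,0],[0.7,0,0,0,0,0,0]]]'; python3 -m creep '[[[0.7,0,0,-0.5,0,0,0],[0.7,0,0,-1,0,0,0],[0.7,0,0,-1,0,0,0],[0.7,-0.2,0,-1,0,0,0],[0.7,-0.5,0,-1,0,0,0],[0.7,-0.5,0,-1,0,0,0]]]' | grep -v rot; python3 held.py 572 -316 85 165
```

```text
wrist_force: [-0.5, -0.4, -5.1]
gripper_force: 55.0
time: 14.35
ee_pos: [0.572, -0.3053, 0.1077]
ee_rot: [[0.013, -1.0, -0.018], [-0.504, -0.022, 0.864], [-0.864, -0.002, -0.504]]
wrist_force: [-0.3, -0.7, -0.5]
opening: 0.0658
gripper_force: 0.0
time: 14.95
ee_pos: [0.5736, -0.4093, 0.2027]
wrist_force: [1.2, -1.0, 0.7]
opening: 0.0662
gripper_force: 0.0
scene 743
 z 92 x [556. 603.] y [-341. -288.] 141
 z107 x [566. 603.] y [-342. -288.] 141
 z122 x [552. 604.] y [-342. -289.] 247
 z137 x [556. 600.] y [-339. -293.] 58
 z152 x [560. 592.] y [-336. -298.] 156
side 316
 z 92 x [540. 591.] y [-339. -287.] 85
 z107 x [541. 595.] y [-340. -287.] 86
 z122 x [541. 593.] y [-341. -286.] 120
 z137 x [542. 591.] y [-334. -287.] 24
```

Jar C stands in the far bay. Its body top at about 129 mm means the pad has sunk about 15 mm, so it is full. I'll re-measure the remaining jars.

```bash
python3 - <<'E'
from lib import *
for n in("side","scene"):
    print(n)
    for o in jars(arm.capture(n)): print(*o)
E
python3 plan.py 588 -84 30 4 60 1
```

```text
side
[406. 154.] [ 495.4 -279.3] 56.7 175.5 15.1 1.1
[381. 164.] [ 520.7 -180.3] 55.6 110.1 60.1 8.4
[338. 165.] [618.3 -82.1] 55.3 112.5 63.3 4.9
[304. 189.] [608.4  82.6] 55.3 113.9 58.2 -4.8
[302. 219.] [510.7 181.1] 55.5 110.2 59.8 11.6
scene
[214. 214.] [ 527.  -179.4] 56.2 111.9 56.4 8.1
rot [ -3.01   7.87 -11.34] norm 14.13  then shift [ -2.17 -12.93   7.43]
t 15.2 grasp pt [ 574.3 -425.2  211.3] q [-56.  64.  27.  42. 136. 141.] F [-0.17 -0.4  -0.42] open 0.0657 grip 0.0
```

```bash
python3 -m creep '[[[0.8,-0.8,0,-0.46,-0.17,0.44,-0.63],[0.8,-0.8,0,-0.46,-0.17,0.44,-0.63],[0.8,0,0,0,-0.17,0.44,-0.63],[0.8,0,0,0,-0.17,0.44,-0.63],[0.8,0,0,0,-0.17,0.44,-0.63],[0.8,0,0,0,-0.17,0.44,-0.63],[0.8,0,0,0,-0.17,0.44,-0.63],[0.8,0,0,0,-0.17,0.44,-0.63],[0.8,0,0,0,-0.17,0.44,-0.63]]]'|grep time; python3 plan.py 588 -84 30 4 60 1;python3 -m creep '[[[0.8,0,0,0,-0.17,0.44,-0.63],[0.8,0,0,0,-0.17,0.44,-0.63],[0.8,0,0,0,-0.17,0.44,-0.63],[0.8,0,0,0,-0.17,0.44,-0.63],[0.8,0,0,0,-0.17,0.44,-0.63],[0.8,0,0,0,-0.17,0.44,-0.63],[0.8,0,0,0,-0.17,0.44,-0.63],[0.8,0,0,0,-0.17,0.44,-0.63],[0.8,0,0,0,-0.17,0.44,-0.63]]]'|grep time; python3 plan.py 595 -84 30 4 60 1
```

```text
time: 16.05
rot [-1.49  3.95 -5.62] norm 7.03  then shift [ -2.97 -12.77   8.99]
t 16.1 grasp pt [ 571.2 -412.9  262.6] q [-51.  38.  51.  18. 108.  82.] F [0.28 0.02 0.89] open 0.0748 grip 0.0
time: 16.95
rot [0.03 0.   0.06] norm 0.07  then shift [ -2.71 -12.72   9.13]
t 16.9 grasp pt [ 562.  -405.   261.5] q [-55.  12.  88.  28.  65.  22.] F [ 0.08  0.5  -0.31] open 0.0752 grip 0.0
```

```bash
python3 -m creep '[[[0.8,-0.22,-1,0.2,0,0,0.06],[0.8,-0.22,-1,0.2,0,0,0],[0.8,-0.22,-1,0.2,0,0,0],[0.8,-0.22,-1,0.2,0,0,0],[0.8,-0.22,-1,0.4,0,0,0],[0.8,-0.22,-1,0.4,0,0,0],[0.8,-0.22,-1,0.4,0,0,0],[0.8,-0.22,-1,0.4,0,0,0],[0.8,-0.22,-1,0.4,0,0,0],[0.8,-0.22,-1,0.5,0,0,0],[0.8,-0.22,-1,0.5,0,0,0],[0.8,-0.22,-1,0.5,0,0,0]]]'|grep time; python3 -m creep '[[[0.8,0,-0.7,0,0,0,0],[0.8,0,0,0,0,0,0]]]'|grep time;  python3 plan.py 595 -84 30 4.5 60 1
```

```text
time: 18.15
time: 18.35
rot [ 0.04  0.04 -0.06] norm 0.08  then shift [-0.01  0.05  4.76]
t 18.4 grasp pt [535.9 -87.2 133.3] q [-27.  -2. 120.  25.  38.  42.] F [-0.17  0.11 -0.51] open 0.0756 grip 0.0
```

```bash
python3 -m creep '[[[0.8,0,0.05,0.7,0.04,0.04,-0.06],[0.8,0,0,0.7,0,0,0],[0.8,0,0,0.7,0,0,0],[0.8,0,0,0.7,0,0,0],[0.8,0,0,0.7,0,0,0],[0.8,0,0,0.7,0,0,0],[0.8,0,0,0.5,0,0,0],[0.8,0,0,0,0,0,0]]]'|grep time; python3 plan.py 595 -84 30 4.5 60 1; python3 -m creep '[[[0.3,0,0,0,0,0,0],[0.3,0,0,0,0,0,0],[0.3,0,0,0,0,0,0],[0.3,0,0,0,0,0,0],[0.3,0,0,0,0,0,0]]]' 55; python3 -m creep '[[[0.3,0.1,0,-0.17,0,0,0],[0.3,0.25,0,-0.43,0,0,0],[0.3,0.4,0,-0.7,0,0,0],[0.3,0.4,0,-0.7,0,0,0],[0.3,0.4,0,-0.7,0,0,0],[0.3,0.4,0,-0.7,0,0,0],[0.3,0,0,0,0,0,0],[0.3,0,0,0,0,0,0],[0.3,0,0,0,0,0,0]]]'; python3 plan.py 442 -318 205 91.1 30 -1
```

```text
time: 19.15
rot [ 0.02 -0.02 -0.02] norm 0.03  then shift [-0.12 -0.18  0.07]
t 19.1 grasp pt [596.9 -88.3  33. ] q [-24.  17. 115.  35.  25.  33.] F [-0.82 -0.57  1.37] open 0.0749 grip 0.0
time: 19.65
ee_pos: [0.6078, -0.0881, 0.0197]
ee_rot: [[0.86, 0.074, 0.504], [0.065, -0.997, 0.035], [0.506, 0.002, -0.863]]
wrist_force: [-4.1, 0.6, 4.1]
opening: 0.0561
gripper_force: 54.7
time: 20.55
ee_pos: [0.6058, -0.0874, 0.1153]
ee_rot: [[0.862, 0.074, 0.502], [0.064, -0.997, 0.036], [0.503, 0.001, -0.864]]
wrist_force: [0.4, -0.5, -1.9]
opening: 0.0558
gripper_force: 54.7
rot [ 3.03 -7.91 11.39] norm 14.19  then shift [ 1.44  6.73 -8.92]
t 20.6 grasp pt [596.4 -88.1 131.6] q [-24.   6. 113.  24.  36.  45.] F [ 0.4  -0.5  -1.94] open 0.0558 grip 54.7
```

```bash
python3 -m creep '[[[0.3,0.44,0,-0.8,0,0,0],[0.3,0.44,-0.5,-0.8,0,0,0],[0.3,0.44,-1,-0.8,0,0,0],[0.3,0.44,-1,-0.8,0,0,0],[0.3,0.44,-1,-0.8,0,0,0],[0.3,0.44,-1,-0.8,0,0,0],[0.3,0,-1,0,0,0,0],[0.3,0,-1,0,0,0,0],[0.3,0,-0.5,0,0,0,0],[0.3,0,0,0,0,0,0]]]'; python3 plan.py 561 329 200 96.8 30 -1
```

```text
time: 21.55
ee_pos: [0.5892, 0.0885, 0.2513]
ee_rot: [[0.862, 0.077, 0.501], [0.067, -0.997, 0.037], [0.502, 0.001, -0.865]]
wrist_force: [-0.1, -0.3, -2.3]
opening: 0.0559
gripper_force: 54.7
rot [ 2.87 -8.21 10.74] norm 13.82  then shift [-3.06 -0.02 10.17]
t 21.6 grasp pt [579.8  87.8 267.6] q [ -1.  -7. 108.   4.  49.  82.] F [-0.14 -0.32 -2.28] open 0.0559 grip 54.7
```

```bash
python3 -m creep '[[[0.3,0,0,0,0.16,-0.46,0.6],[0.3,0,0,0,0.16,-0.46,0.6],[0.3,0,0,0,0.16,-0.46,0.6],[0.3,0,0,0,0.16,-0.46,0.6],[0.3,0,0,0,0.16,-0.46,0.6],[0.3,0,0,0,0.16,-0.46,0.6],[0.3,0,0,0,0.16,-0.46,0.6],[0.3,0,0,0,0.16,-0.46,0.6],[0.3,0,0,0,0.16,-0.46,0.6]]]'|grep time; python3 plan.py 561 329 200 96.8 30 -1;python3 -m creep '[[[0.3,0,0,0,0.16,-0.46,0.6],[0.3,0,0,0,0.16,-0.46,0.6],[0.3,0,0,0,0.16,-0.46,0.6],[0.3,0,0,0,0.16,-0.46,0.6],[0.3,0,0,0,0.16,-0.46,0.6],[0.3,0,0,0,0.16,-0.46,0.6],[0.3,0,0,0,0.16,-0.46,0.6],[0.3,0,0,0,0.16,-0.46,0.6],[0.3,0,0,0,0.16,-0.46,0.6],[0.3,0,0,0,0,0,0]]]'; python3 plan.py 561 329 200 96.8 30 -1
```

```text
time: 22.45
rot [ 1.4  -4.08  5.3 ] norm 6.83  then shift [-3.09  0.04 10.31]
t 22.4 grasp pt [591.   77.7 269.8] q [-14.  13.  84.  23.  88. 112.] F [-0.7   0.45 -1.81] open 0.0557 grip 54.7
time: 23.45
ee_pos: [0.5897, 0.0846, 0.2498]
ee_rot: [[0.041, -0.994, -0.097], [-0.49, -0.105, 0.865], [-0.871, 0.012, -0.492]]
wrist_force: [-0.9, 0.2, -2.2]
opening: 0.0559
gripper_force: 54.7
rot [-0.04  0.07 -0.11] norm 0.14  then shift [-3.2  -0.02 10.27]
t 23.4 grasp pt [591.5  68.4 259. ] q [-26.  29.  82.  50. 105. 146.] F [-0.93  0.2  -2.16] open 0.0559 grip 54.7
```

```bash
python3 -m creep '[[[0.3,-0.29,0,0.8,-0.04,0.07,-0.11],[0.3,-0.29,0,0.95,0,0,0],[0.3,-0.29,0,0.95,0,0,0],[0.3,-0.29,0,0.95,0,0,0],[0.3,-0.29,0,0.95,0,0,0],[0.3,-0.29,0,0.95,0,0,0],[0.3,-0.29,0,0.95,0,0,0],[0.3,-0.29,0,0.95,0,0,0],[0.3,-0.29,0,0.95,0,0,0],[0.3,-0.29,0,0.95,0,0,0],[0.3,-0.29,0,0.92,0,0,0],[0.3,0,0,0,0,0,0]]]'|grep time; python3 -m creep '[[[0.3,0,0,0,0,0,0],[0.3,0,0,0,0,0,0]]]' >/dev/null; python3 plan.py 561 329 200 96.8 30 -1; python3 held.py 561 329 60 240
python3 - <<'E'
from lib import *
a=arm.capture("side")["frame"][130:330,150:450]; b=arm.capture("scene")["frame"][60:260,300:600]
cv2.imwrite("pics/a3.png",np.vstack([cv2.resize(x,(450,300)) for x in(a,b)])[:,:,::-1])
E
```

```text
time: 24.65
rot [-0.   -0.03  0.06] norm 0.06  then shift [0.14 0.03 0.05]
t 24.9 grasp pt [561.8 329.9 203.6] q [ -3.  26.  93.  59.  83. 150.] F [ 0.6   0.78 -1.97] open 0.0557 grip 54.7
scene 891
 z127 x [553. 594.] y [309. 365.] 40
 z142 x [556. 595.] y [310. 365.] 139
 z157 x [563. 596.] y [310. 365.] 126
 z172 x [571. 594.] y [311. 366.] 131
 z187 x [577. 595.] y [312. 364.] 93
 z202 x [585. 606.] y [312. 365.] 58
 z217 x [585. 606.] y [302. 365.] 87
 z232 x [539. 592.] y [296. 364.] 217
side 1214
 z 67 x [603. 609.] y [328. 360.] 44
 z 82 x [603. 609.] y [338. 361.] 36
 z 97 x [604. 610.] y [345. 361.] 23
 z127 x [531. 576.] y [315. 367.] 59
 z142 x [530. 580.] y [312. 368.] 135
 z157 x [530. 577.] y [312. 368.] 138
 z172 x [529. 577.] y [311. 367.] 145
 z187 x [521. 578.] y [329. 368.] 119
 z202 x [521. 578.] y [311. 368.] 120
 z217 x [525. 579.] y [288. 367.] 146
 z232 x [529. 581.] y [308. 366.] 237
```

View pics/a3.png

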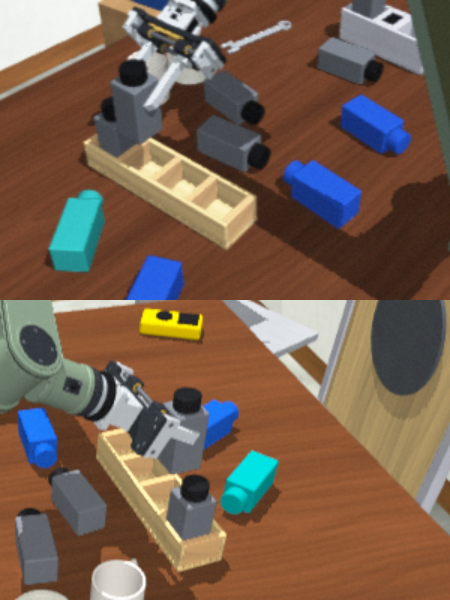

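Jar B is held upright over the cell next to the old jar, at about (135,105) in the upper panel. It is 8 mm too far along +y, so I'll shift it and then lower.

```bash
python3 -m creep '[[[0.3,0.17,0.04,-0.3,0,0,0.05],[0.3,0,0,0,0,0,0],[0.3,0.45,0,0.26,0,0,0],[0.3,0.45,0,0.26,0,0,0],[0.3,0.45,0,0.26,0,0,0],[0.3,0.45,0,0.26,0,0,0],[0.3,0.45,0,0.26,0,0,0],[0.3,0.45,0,0.26,0,0,0],[0.3,0.45,0,0.26,0,0,0],[0.3,0.45,0,0.26,0,0,0],[0.3,0,0,0,0,0,0],[0.3,0,0,0,0,0,0]]]'; python3 plan.py 561 321 86 96.8 30 -1; python3 held.py 561 329 62 125
```

```text
time: 26.25
ee_pos: [0.5589, 0.338, 0.0898]
ee_rot: [[0.058, -0.993, -0.104], [-0.499, -0.119, 0.859], [-0.865, 0.002, -0.502]]
wrist_force: [0.0, 0.1, -2.6]
opening: 0.0558
gripper_force: 54.7
rot [ 0.01 -0.01 -0.01] norm 0.02  then shift [ 0.47 -0.    0.23]
t 26.2 grasp pt [560.8 321.8  99.2] q [ -4.  36.  94.  60.  79. 141.] F [ 0.04  0.09 -2.58] open 0.0558 grip 54.7
scene 200
 z 69 x [574. 594.] y [303. 318.] 40
 z 84 x [579. 595.] y [304. 318.] 29
 z114 x [559. 605.] y [298. 354.] 83
 z129 x [538. 592.] y [299. 353.] 35
side 611
 z 69 x [528. 609.] y [309. 360.] 145
 z 84 x [522. 608.] y [322. 361.] 121
 z 99 x [520. 609.] y [306. 360.] 137
 z114 x [524. 610.] y [289. 360.] 176
 z129 x [527. 593.] y [283. 359.] 32
```

```bash
python3 -m creep '[[[0.3,0.22,0,0.13,0,0,0],[0.3,0.2,0,0.11,0,0,0],[0.3,0,0,0,0,0,0],[0.3,0,0,0,0,0,0]]]' | grep force; python3 -m creep '[[[0.68,0,0,0,0,0,0],[0.68,0,0,0,0,0,0],[0.68,0,0,0,0,0,0],[0.68,0,0,0,0,0,0]]]'; python3 -m creep '[[[0.68,0,0,-0.3,0,0,0],[0.68,0,0,-0.6,0,0,0],[0.68,0,0,-1,0,0,0],[0.68,-0.2,0,-1,0,0,0],[0.68,-0.5,0,-1,0,0,0],[0.7,-0.7,0,-1,0,0,0]]]' | grep -v rot; python3 held.py 561 329 62 130; python3 - <<'E'
from lib import *
for n in("side","scene"):
    print(n)
    for o in jars(arm.capture(n)): print(*o)
E
python3 plan.py 586 85 30 -4.5 60 1
```

```text
wrist_force: [0.6, -0.1, -1.8]
gripper_force: 54.7
time: 27.15
ee_pos: [0.559, 0.3378, 0.0781]
ee_rot: [[0.059, -0.993, -0.103], [-0.499, -0.119, 0.859], [-0.865, 0.001, -0.502]]
wrist_force: [0.2, 0.7, 0.6]
opening: 0.0638
gripper_force: 0.0
time: 27.75
ee_pos: [0.5696, 0.248, 0.1705]
wrist_force: [-0.9, 0.1, 0.8]
opening: 0.0658
gripper_force: 0.0
scene 450
 z 69 x [546. 595.] y [300. 318.] 66
 z 84 x [544. 594.] y [300. 318.] 68
 z 99 x [547. 594.] y [300. 335.] 95
 z114 x [543. 594.] y [301. 355.] 211
side 750
 z 69 x [529. 608.] y [306. 361.] 143
 z 84 x [529. 608.] y [305. 360.] 155
 z 99 x [529. 609.] y [304. 360.] 180
 z114 x [530. 610.] y [304. 359.] 265
side
[397. 150.] [ 535.7 -277.3] 56.3 149.2 14.0 1.1
[381. 164.] [ 519.7 -179.5] 55.4 110.4 59.2 8.1
[304. 188.] [608.3  82.5] 55.5 117.3 57.1 -6.7
[302. 219.] [510.5 183.3] 55.5 112.5 58.7 12.0
scene
[352. 190.] [512.6 180.1] 56.0 121.0 56.9 12.8
[324. 220.] [610.2  81.7] 56.2 121.3 56.6 -5.0
rot [-2.58  8.61 -9.68] norm 13.21  then shift [-1.82  6.49  6.18]
t 27.9 grasp pt [572.1 232.9 179.8] q [-12.  29.  92.  55.  89. 144.] F [0.87 0.19 0.96] open 0.0659 grip 0.0
```

```bash
python3 -m creep '[[[0.8,-0.8,0,-0.46,-0.15,0.51,-0.57],[0.8,-0.8,0,-0.46,-0.15,0.51,-0.57],[0.8,0,0,0,-0.15,0.51,-0.57],[0.8,0,0,0,-0.15,0.51,-0.57],[0.8,0,0,0,-0.15,0.51,-0.57],[0.8,0,0,0,-0.15,0.51,-0.57],[0.8,0,0,0,-0.15,0.51,-0.57],[0.8,0,0,0,-0.15,0.51,-0.57],[0.8,0,0,0,-0.15,0.51,-0.57]]]'|grep time; python3 -m creep '[[[0.8,0,0,0,-0.15,0.51,-0.57],[0.8,0,0,0,-0.15,0.51,-0.57],[0.8,0,0,0,-0.15,0.51,-0.57],[0.8,0,0,0,-0.15,0.51,-0.57],[0.8,0,0,0,-0.15,0.51,-0.57],[0.8,0,0,0,-0.15,0.51,-0.57],[0.8,0,0,0,-0.15,0.51,-0.57],[0.8,0,0,0,-0.15,0.51,-0.57],[0.8,0,0,0,0,0,0]]]'|grep time; python3 plan.py 586 84 29 -5 60 1
```

```text
time: 28.85
time: 29.75
rot [-0.01  0.    0.09] norm 0.09  then shift [-2.37  6.63  7.8 ]
t 29.8 grasp pt [554.3 253.2 227.5] q [ 24.   2. 104. -19.  48. 127.] F [-0.46 -0.49 -1.03] open 0.0752 grip 0.0
```

```bash
python3 -m creep '[[[0.8,-0.26,0.83,0.4,0,0,0.09],[0.8,-0.3,0.83,0.4,0,0,0],[0.8,-0.3,0.83,0.4,0,0,0],[0.8,-0.3,0.83,0.4,0,0,0],[0.8,-0.3,0.83,0.4,0,0,0],[0.8,-0.3,0.83,0.4,0,0,0],[0.8,-0.3,0.83,0.4,0,0,0],[0.8,-0.3,0.83,0.4,0,0,0],[0.8,0,0,0,0,0,0],[0.8,0,0,0,0,0,0]]]'|grep time;  python3 plan.py 586 84 29 -5 60 1
```

```text
time: 30.75
rot [-0.02 -0.03 -0.05] norm 0.07  then shift [-0.23 -0.01  4.62]
t 30.8 grasp pt [533.3  88.2 131.9] q [  2.  -2. 121.  -7.  31. 103.] F [-0.16 -0.44  0.36] open 0.0754 grip 0.0
```

```bash
python3 -m creep '[[[0.8,-0.23,0,0.6,-0.02,-0.03,-0.05],[0.8,0,0,0.7,0,0,0],[0.8,0,0,0.7,0,0,0],[0.8,0,0,0.7,0,0,0],[0.8,0,0,0.7,0,0,0],[0.8,0,0,0.7,0,0,0],[0.8,0,0,0.5,0,0,0],[0.8,0,0,0,0,0,0]]]'|grep time; python3 plan.py 586 84 29 -5 60 1; python3 -m creep '[[[0.3,0,0,0,0,0,0],[0.3,0,0,0,0,0,0],[0.3,0,0,0,0,0,0],[0.3,0,0,0,0,0,0],[0.3,0,0,0,0,0,0]]]' 55; python3 -m creep '[[[0.3,0.1,0,-0.17,0,0,0],[0.3,0.25,0,-0.43,0,0,0],[0.3,0.4,0,-0.7,0,0,0],[0.3,0.4,0,-0.7,0,0,0],[0.3,0.4,0,-0.7,0,0,0],[0.3,0.4,0,-0.7,0,0,0],[0.3,0.44,0,-0.7,0,0,0],[0.3,0.44,0,-0.7,0,0,0],[0.3,0,0,0,0,0,0],[0.3,0,0,0,0,0,0],[0.3,0,0,0,0,0,0]]]'; python3 plan.py 442 -318 205 91.1 30 -1;python3 plan.py 481 320 200 96.8 30 -1
```

```text
time: 31.55
rot [-0.01 -0.    0.02] norm 0.02  then shift [-0.02  0.05 -0.  ]
t 31.6 grasp pt [586.6  85.1  29.2] q [  2.  16. 117. -11.  17. 106.] F [ 0.41  0.35 -0.44] open 0.075 grip 0.0
time: 32.05
ee_pos: [0.5957, 0.0837, 0.0148]
ee_rot: [[0.861, -0.085, 0.501], [-0.073, -0.996, -0.043], [0.503, 0.0, -0.864]]
wrist_force: [-3.6, 1.8, 5.7]
opening: 0.0558
gripper_force: 55.0
time: 33.15
ee_pos: [0.5949, 0.0833, 0.1512]
ee_rot: [[0.864, -0.086, 0.497], [-0.074, -0.996, -0.043], [0.499, 0.001, -0.867]]
wrist_force: [-1.0, 0.7, -1.3]
opening: 0.0556
gripper_force: 55.0
rot [ 2.77 -8.38 10.3 ] norm 13.56  then shift [  6.1    6.42 -14.12]
t 33.1 grasp pt [585.5  84.1 167.5] q [  2.   1. 113.  -6.  36. 100.] F [-1.04  0.74 -1.28] open 0.0556 grip 55.0
rot [ 2.59 -8.66  9.63] norm 13.2  then shift [-6.66  3.4   8.38]
t 33.1 grasp pt [585.5  84.1 167.5] q [  2.   1. 113.  -6.  36. 100.] F [-1.04  0.74 -1.28] open 0.0556 grip 55.0
```

Jar D is empty (about 1.3 N), so it goes to the cell at (481,320).

```bash
python3 -m creep '[[[0.3,0.44,0,-0.76,0,0,0],[0.3,0.44,0,-0.76,0,0,0],[0.3,0.44,0,-0.76,0,0,0],[0.3,0.44,0,-0.76,0,0,0],[0.3,0,0,0,0.15,-0.51,0.57],[0.3,0,0,0,0.15,-0.51,0.57],[0.3,0,0,0,0.15,-0.51,0.57],[0.3,0,0,0,0.15,-0.51,0.57],[0.3,0,0,0,0.15,-0.51,0.57],[0.3,0,0,0,0.15,-0.51,0.57],[0.3,0,0,0,0.15,-0.51,0.57],[0.3,0,0,0,0.15,-0.51,0.57]]]'|grep time; python3 -m creep '[[[0.3,0,0,0,0.15,-0.51,0.57],[0.3,0,0,0,0.15,-0.51,0.57],[0.3,0,0,0,0.15,-0.51,0.57],[0.3,0,0,0,0.15,-0.51,0.57],[0.3,0,0,0,0.15,-0.51,0.57],[0.3,0,0,0,0.15,-0.51,0.57],[0.3,0,0,0,0.15,-0.51,0.57],[0.3,0,0,0,0.15,-0.51,0.57],[0.3,0,0,0,0.15,-0.51,0.57],[0.3,0,0,0,0,0,0]]]'; python3 plan.py 481 316 200 96.8 30 -1
```

```text
time: 34.35
time: 35.35
ee_pos: [0.5947, 0.0825, 0.2361]
ee_rot: [[0.043, -0.994, -0.102], [-0.497, -0.109, 0.861], [-0.867, 0.014, -0.499]]
wrist_force: [-0.3, 0.2, -1.3]
opening: 0.0558
gripper_force: 55.0
rot [-0.01  0.01 -0.11] norm 0.11  then shift [-3.65  3.41  9.97]
t 35.4 grasp pt [596.7  66.4 245.5] q [-26.  30.  81.  49. 105. 145.] F [-0.28  0.17 -1.34] open 0.0558 grip 55.0
```

```bash
python3 -m creep '[[[0.3,-0.33,0.6,0.85,-0.01,0.01,-0.11],[0.3,-0.33,0.7,0.91,0,0,0],[0.3,-0.33,0.7,0.91,0,0,0],[0.3,-0.33,0.7,0.91,0,0,0],[0.3,-0.33,0.6,0.91,0,0,0],[0.3,-0.33,0.1,0.91,0,0,0],[0.3,-0.33,0,0.91,0,0,0],[0.3,-0.33,0,0.91,0,0,0],[0.3,-0.33,0,0.91,0,0,0],[0.3,-0.33,0,0.91,0,0,0],[0.3,-0.33,0,0.91,0,0,0],[0.3,0,0,0,0,0,0]]]'|grep time; python3 -m creep '[[[0.3,0,0,0,0,0,0],[0.3,0,0,0,0,0,0]]]' >/dev/null; python3 plan.py 481 320 200 96.8 30 -1; python3 held.py 481 320 75 220
```

```text
time: 36.55
rot [-0.01 -0.03  0.07] norm 0.07  then shift [0.02 0.06 0.23]
t 36.8 grasp pt [483.1 315.4 203.4] q [ -5.  18. 105.  58.  83. 145.] F [-0.07  0.03 -0.79] open 0.0559 grip 55.0
scene 632
 z127 x [469. 517.] y [290. 346.] 55
 z142 x [473. 515.] y [290. 344.] 131
 z157 x [480. 516.] y [291. 345.] 125
 z172 x [490. 517.] y [291. 345.] 122
 z187 x [494. 517.] y [292. 346.] 93
 z202 x [505. 527.] y [293. 346.] 54
 z217 x [507. 529.] y [285. 348.] 52
side 919
 z 82 x [528. 531.] y [328. 351.] 19
 z 97 x [527. 531.] y [335. 354.] 22
 z112 x [528. 531.] y [340. 355.] 18
 z127 x [451. 502.] y [293. 348.] 82
 z142 x [451. 500.] y [293. 348.] 144
 z157 x [451. 501.] y [291. 348.] 148
 z172 x [450. 501.] y [290. 348.] 142
 z187 x [444. 501.] y [316. 348.] 118
 z202 x [443. 501.] y [292. 348.] 125
 z217 x [445. 501.] y [274. 349.] 101
```

```bash
python3 -m creep '[[[0.3,0,0.09,0,0,0,0.06],[0.3,0.45,0,0.26,0,0,0],[0.3,0.45,0,0.26,0,0,0],[0.3,0.45,0,0.26,0,0,0],[0.3,0.45,0,0.26,0,0,0],[0.3,0.45,0,0.26,0,0,0],[0.3,0.45,0,0.26,0,0,0],[0.3,0.45,0,0.26,0,0,0],[0.3,0.45,0,0.26,0,0,0],[0.3,0,0,0,0,0,0],[0.3,0,0,0,0,0,0]]]'|grep force; python3 plan.py 481 315.5 86 96.8 30 -1
```

```text
wrist_force: [1.1, 0.1, -0.3]
gripper_force: 55.0
rot [-0.01 -0.02 -0.01] norm 0.02  then shift [ 0.45 -0.02  0.26]
t 38.0 grasp pt [480.4 315.5  99.1] q [ -5.  29. 106.  60.  77. 135.] F [ 1.14  0.12 -0.25] open 0.0557 grip 55.0
```

```bash
python3 -m creep '[[[0.3,0.22,0,0.13,0,0,0],[0.3,0.2,0,0.11,0,0,0],[0.3,0,0,0,0,0,0],[0.3,0,0,0,0,0,0]]]' | grep force; python3 -m creep '[[[0.68,0,0,0,0,0,0],[0.68,0,0,0,0,0,0],[0.68,0,0,0,0,0,0],[0.68,0,0,0,0,0,0]]]'|grep -v rot; python3 -m creep '[[[0.68,0,0,-0.3,0,0,0],[0.68,0,0,-0.6,0,0,0],[0.68,0,0,-1,0,0,0],[0.68,-0.2,0,-1,0,0,0],[0.68,-0.5,0,-1,0,0,0],[0.7,-0.7,0,-1,0,0,0]]]' | grep -v rot; python3 held.py 481 320 62 130; python3 - <<'E'
from lib import *
for n in("side","scene"):
    print(n)
    for o in jars(arm.capture(n)): print(*o)
E
python3 plan.py 488 178 29 12 60 1
```

```text
wrist_force: [0.3, 0.1, 2.3]
gripper_force: 55.0
time: 38.75
ee_pos: [0.4784, 0.3315, 0.0777]
wrist_force: [-0.3, -0.3, 0.8]
opening: 0.0639
gripper_force: 0.0
time: 39.35
ee_pos: [0.489, 0.2418, 0.1704]
wrist_force: [0.3, -0.7, -0.3]
opening: 0.0653
gripper_force: 0.0
scene 444
 z 69 x [466. 513.] y [289. 313.] 67
 z 84 x [463. 513.] y [288. 312.] 77
 z 99 x [467. 514.] y [289. 331.] 96
 z114 x [463. 512.] y [290. 344.] 191
side 687
 z 69 x [449. 530.] y [295. 351.] 148
 z 84 x [449. 530.] y [294. 348.] 137
 z 99 x [449. 531.] y [292. 349.] 155
 z114 x [449. 530.] y [292. 349.] 240
side
[403. 153.] [ 509.7 -277.6] 56.6 202.8 13.3 0.8
[381. 164.] [ 520.2 -181.3] 55.3 110.7 61.7 10.6
[302. 219.] [511.1 183.1] 55.5 110.1 57.4 10.1
scene
[352. 189.] [511.2 181.1] 56.3 122.6 58.0 11.2
rot [ -3.1    7.73 -11.63] norm 14.3  then shift [-3.34  2.52  5.34]
t 39.5 grasp pt [491.4 226.5 179.5] q [-15.  21. 104.  53.  88. 139.] F [-0.18 -0.03 -0.86] open 0.066 grip 0.0
```

```bash
python3 -m creep '[[[0.8,-0.8,0,-0.46,-0.17,0.43,-0.65],[0.8,-0.8,0,-0.46,-0.17,0.43,-0.65],[0.8,0,0,0,-0.17,0.43,-0.65],[0.8,0,0,0,-0.17,0.43,-0.65],[0.8,0,0,0,-0.17,0.43,-0.65],[0.8,0,0,0,-0.17,0.43,-0.65],[0.8,0,0,0,-0.17,0.43,-0.65],[0.8,0,0,0,-0.17,0.43,-0.65],[0.8,0,0,0,-0.17,0.43,-0.65]]]'|grep time; python3 -m creep '[[[0.8,0,0,0,-0.17,0.43,-0.65],[0.8,0,0,0,-0.17,0.43,-0.65],[0.8,0,0,0,-0.17,0.43,-0.65],[0.8,0,0,0,-0.17,0.43,-0.65],[0.8,0,0,0,-0.17,0.43,-0.65],[0.8,0,0,0,-0.17,0.43,-0.65],[0.8,0,0,0,-0.17,0.43,-0.65],[0.8,0,0,0,-0.17,0.43,-0.65],[0.8,0,0,0,-0.17,0.43,-0.65],[0.8,0,0,0,0,0,0]]]'|grep time; python3 plan.py 488.5 177.6 29 11 60 1
```

```text
time: 40.45
time: 41.45
rot [-0.1  -0.    0.16] norm 0.19  then shift [-3.92  2.7   6.93]
t 41.5 grasp pt [473.9 243.2 227.9] q [ 20. -11. 116.  -5.  45. 100.] F [-0.26 -0.73 -0.48] open 0.0749 grip 0.0
```

```bash
python3 -m creep '[[[0.8,-0.4,0.6,0.2,-0.1,0,0.16],[0.8,-0.5,0.7,0.45,0,0,0],[0.8,-0.6,0.7,0.45,0,0,0],[0.8,-0.6,0.6,0.45,0,0,0],[0.8,-0.6,0.1,0.45,0,0,0],[0.8,-0.6,0,0.45,0,0,0],[0.8,-0.6,0,0.45,0,0,0],[0.8,0,0,0,0,0,0],[0.8,0,0,0,0,0,0]]]'|grep time; python3 plan.py 488.5 177.6 29 11 60 1
```

```text
time: 42.35
rot [ 0.   -0.04 -0.04] norm 0.05  then shift [-0.25 -0.06  4.04]
t 42.4 grasp pt [444.4 167.5 119.6] q [ 10. -10. 130.   1.  30.  88.] F [-0.07  0.19  0.2 ] open 0.0748 grip 0.0
```

```bash
python3 -m creep '[[[0.8,-0.24,-0.06,0.54,0,-0.04,-0.04],[0.8,0,0,0.7,0,0,0],[0.8,0,0,0.7,0,0,0],[0.8,0,0,0.7,0,0,0],[0.8,0,0,0.7,0,0,0],[0.8,0,0,0.7,0,0,0],[0.8,0,0,0,0,0,0]]]'|grep time; python3 plan.py 488.5 177.6 29 11 60 1; python3 -m creep '[[[0.3,0,0,0,0,0,0],[0.3,0,0,0,0,0,0],[0.3,0,0,0,0,0,0],[0.3,0,0,0,0,0,0],[0.3,0,0,0,0,0,0]]]' 55|grep force; python3 -m creep '[[[0.3,0.1,0,-0.17,0,0,0],[0.3,0.25,0,-0.43,0,0,0],[0.3,0.4,0,-0.7,0,0,0],[0.3,0.4,0,-0.7,0,0,0],[0.3,0.4,0,-0.7,0,0,0],[0.3,0.4,0,-0.7,0,0,0],[0.3,0.44,0,-0.7,0,0,0],[0.3,0.44,0,-0.7,0,0,0],[0.3,0,0,0,0,0,0],[0.3,0,0,0,0,0,0],[0.3,0,0,0,0,0,0]]]'; python3 plan.py 442 -318 205 91.1 30 -1;python3 plan.py 402 310 200 96.8 30 -1
```

```text
time: 43.05
rot [ 0.   -0.    0.01] norm 0.01  then shift [-0.06  0.01 -0.03]
t 43.0 grasp pt [490.  178.3  29. ] q [ 10.   9. 127.   1.  14.  88.] F [0.25 0.25 0.12] open 0.0752 grip 0.0
wrist_force: [-3.6, -1.3, 6.6]
gripper_force: 55.0
time: 44.65
ee_pos: [0.4973, 0.1804, 0.1505]
ee_rot: [[0.851, 0.193, 0.489], [0.168, -0.981, 0.095], [0.498, 0.001, -0.867]]
wrist_force: [-0.3, 0.0, -2.3]
opening: 0.0559
gripper_force: 55.0
rot [ 3.29 -7.47 12.17] norm 14.65  then shift [  8.05   2.6  -17.56]
t 44.6 grasp pt [488.2 178.6 166.8] q [ 10.  -9. 122.   1.  37.  89.] F [-0.34  0.04 -2.31] open 0.0559 grip 55.0
rot [ 3.11 -7.81 11.51] norm 14.25  then shift [-4.52  3.17  4.61]
t 44.6 grasp pt [488.2 178.6 166.8] q [ 10.  -9. 122.   1.  37.  89.] F [-0.34  0.04 -2.31] open 0.0559 grip 55.0
```

Jar E is empty (about 2 N), so it goes to the nearest cell at (402,310).

```bash
python3 -m creep '[[[0.3,0.44,0,-0.76,0,0,0],[0.3,0.44,0,-0.76,0,0,0],[0.3,0.44,0,-0.76,0,0,0],[0.3,0.44,0,-0.76,0,0,0],[0.3,0,0,0,0.17,-0.43,0.64],[0.3,0,0,0,0.17,-0.43,0.64],[0.3,0,0,0,0.17,-0.43,0.64],[0.3,0,0,0,0.17,-0.43,0.64],[0.3,0,0,0,0.17,-0.43,0.64],[0.3,0,0,0,0.17,-0.43,0.64],[0.3,0,0,0,0.17,-0.43,0.64],[0.3,0,0,0,0.17,-0.43,0.64]]]'|grep time; python3 -m creep '[[[0.3,0,0,0,0.17,-0.43,0.64],[0.3,0,0,0,0.17,-0.43,0.64],[0.3,0,0,0,0.17,-0.43,0.64],[0.3,0,0,0,0.17,-0.43,0.64],[0.3,0,0,0,0.17,-0.43,0.64],[0.3,0,0,0,0.17,-0.43,0.64],[0.3,0,0,0,0.17,-0.43,0.64],[0.3,0,0,0,0.17,-0.43,0.64],[0.3,0,0,0,0.17,-0.43,0.64],[0.3,0,0,0,0.17,-0.43,0.64],[0.3,0,0,0,0,0,0]]]'; python3 plan.py 402 305 200 96.8 30 -1
```

```text
time: 45.85
time: 46.95
ee_pos: [0.4975, 0.1801, 0.2367]
ee_rot: [[0.057, -0.993, -0.099], [-0.504, -0.114, 0.856], [-0.862, 0.001, -0.508]]
wrist_force: [0.0, -0.3, -1.6]
opening: 0.0556
gripper_force: 55.0
rot [-0.02 -0.06 -0.02] norm 0.07  then shift [-1.44  3.2   6.17]
t 47.0 grasp pt [499.3 164.  246.2] q [-21.  17. 100.  50.  97. 143.] F [ 0.04 -0.27 -1.62] open 0.0556 grip 55.0
```

```bash
python3 -m creep '[[[0.3,0,0.8,0,-0.02,-0.06,-0.02],[0.3,0,0.8,0,0,0,0],[0.3,0,0.8,0,0,0,0],[0.3,-0.18,0.8,0.77,0,0,0],[0.3,-0.18,0,0.77,0,0,0],[0.3,-0.18,0,0.77,0,0,0],[0.3,-0.18,0,0.77,0,0,0],[0.3,-0.18,0,0.77,0,0,0],[0.3,-0.18,0,0.77,0,0,0],[0.3,-0.18,0,0.77,0,0,0],[0.3,-0.18,0,0.77,0,0,0],[0.3,0,0,0,0,0,0]]]'|grep time; python3 -m creep '[[[0.3,0,0,0,0,0,0],[0.3,0,0,0,0,0,0]]]' >/dev/null; python3 plan.py 402 305 200 96.8 30 -1; python3 held.py 402 310 75 220
```

```text
time: 48.15
rot [-0.02 -0.02  0.06] norm 0.06  then shift [0.1  0.08 0.08]
t 48.4 grasp pt [404.  304.9 203.3] q [ -8.  10. 116.  57.  83. 142.] F [-0.1   0.2  -0.99] open 0.0557 grip 55.0
scene 620
 z127 x [393. 437.] y [279. 335.] 49
 z142 x [390. 437.] y [278. 335.] 126
 z157 x [395. 436.] y [279. 334.] 124
 z172 x [403. 437.] y [279. 334.] 117
 z187 x [410. 438.] y [281. 335.] 91
 z202 x [424. 449.] y [281. 336.] 59
 z217 x [428. 450.] y [273. 336.] 54
side 1002
 z 82 x [447. 452.] y [306. 338.] 45
 z 97 x [447. 450.] y [319. 341.] 31
 z112 x [447. 452.] y [320. 340.] 38
 z127 x [372. 419.] y [285. 337.] 75
 z142 x [372. 423.] y [283. 337.] 151
 z157 x [372. 421.] y [283. 337.] 153
 z172 x [372. 423.] y [281. 337.] 143
 z187 x [365. 421.] y [304. 337.] 127
 z202 x [364. 422.] y [281. 337.] 135
 z217 x [367. 421.] y [267. 337.] 104
```

```bash
python3 -m creep '[[[0.3,-0.04,0.1,0.07,0,0,0.06],[0.3,0.45,0,0.26,0,0,0],[0.3,0.45,0,0.26,0,0,0],[0.3,0.45,0,0.26,0,0,0],[0.3,0.45,0,0.26,0,0,0],[0.3,0.45,0,0.26,0,0,0],[0.3,0.45,0,0.26,0,0,0],[0.3,0.45,0,0.26,0,0,0],[0.3,0.45,0,0.26,0,0,0],[0.3,0,0,0,0,0,0],[0.3,0,0,0,0,0,0]]]'|grep force; python3 plan.py 401.5 307 86 96.8 30 -1
```

```text
wrist_force: [0.4, 0.4, -0.4]
gripper_force: 55.0
rot [-0.01 -0.   -0.02] norm 0.02  then shift [ 0.44 -0.04  0.25]
t 49.5 grasp pt [400.5 306.9  98.7] q [ -8.  23. 117.  60.  76. 130.] F [ 0.36  0.44 -0.45] open 0.0556 grip 55.0
```

```bash
python3 -m creep '[[[0.3,0.22,0,0.13,0,0,0],[0.3,0.2,0,0.11,0,0,0],[0.3,0,0,0,0,0,0],[0.3,0,0,0,0,0,0]]]' | grep force; python3 -m creep '[[[0.68,0,0,0,0,0,0],[0.68,0,0,0,0,0,0],[0.68,0,0,0,0,0,0],[0.68,0,0,0,0,0,0]]]'|grep -v rot; python3 -m creep '[[[0.68,0,0,-0.3,0,0,0],[0.68,0,0,-0.6,0,0,0],[0.68,0,0,-1,0,0,0],[0.68,-0.2,0,-1,0,0,0],[0.68,-0.5,0,-1,0,0,0],[0.7,-0.7,0,-1,0,0,0],[0.7,-0.8,0,-0.46,0,0,0],[0.7,-0.8,0,-0.46,0,0,0]]]' | grep -v rot; python3 held.py 402 310 62 130; python3 - <<'E'
from lib import *
for n in("side","scene"):
    print(n)
    for o in jars(arm.capture(n)): print(*o)
E
python3 plan.py 498 -185 29 9.5 65 1
```

```text
wrist_force: [-0.3, 1.3, 0.2]
gripper_force: 55.0
time: 50.35
ee_pos: [0.3989, 0.3229, 0.0777]
wrist_force: [0.5, -0.4, 0.4]
opening: 0.0637
gripper_force: 0.0
time: 51.15
ee_pos: [0.4097, 0.2337, 0.217]
wrist_force: [0.4, -0.0, 0.2]
opening: 0.0655
gripper_force: 0.0
scene 350
 z 69 x [385. 435.] y [280. 295.] 54
 z 84 x [384. 434.] y [281. 298.] 52
 z 99 x [383. 434.] y [280. 313.] 79
 z114 x [384. 432.] y [281. 336.] 152
side 832
 z 69 x [369. 451.] y [286. 340.] 158
 z 84 x [369. 451.] y [285. 340.] 184
 z 99 x [368. 451.] y [285. 340.] 184
 z114 x [369. 451.] y [284. 339.] 300
side
[415. 158.] [ 460.1 -276.8] 56.5 134.6 13.5 0.4
[387. 166.] [ 509.7 -181.8] 55.4 88.1 58.9 7.4
scene
rot [ -3.49   7.46 -11.1 ] norm 13.82  then shift [-2.49 17.13  7.82]
t 51.4 grasp pt [411.3 218.3 224.9] q [-19.   8. 114.  51.  93. 140.] F [ 0.61 -0.17 -0.94] open 0.0657 grip 0.0
```

```bash
python3 -m creep '[[[0.7,0.5,-0.4,-0.86,0,0,0],[0.7,0.5,-0.4,-0.86,0,0,0],[0.7,0.5,-0.4,-0.86,0,0,0],[0.7,0.5,-0.4,-0.86,0,0,0],[0.7,0.5,-0.4,-0.86,0,0,0],[0.7,0.5,-0.4,-0.86,0,0,0],[0.7,0.5,-0.4,-0.86,0,0,0],[0.7,0.5,-0.4,-0.86,0,0,0],[0.7,0,0,0,0,0,0]]]' |grep -v rot; python3 plan.py 498 -185 29 9.5 65 1
```

```text
time: 52.25
ee_pos: [0.5129, 0.0444, 0.2134]
wrist_force: [-0.5, -0.8, 0.8]
opening: 0.066
gripper_force: 0.0
rot [ -3.49   7.47 -11.12] norm 13.85  then shift [-5.02  8.95  6.55]
t 52.2 grasp pt [514.7  28.3 222.8] q [-33.  25.  92.  44. 105. 136.] F [-0.45 -0.76  0.8 ] open 0.066 grip 0.0
```

```bash
python3 -m creep '[[[0.8,0,0,0,-0.19,0.415,-0.62],[0.8,0,0,0,-0.19,0.415,-0.62],[0.8,0,0,0,-0.19,0.415,-0.62],[0.8,0,0,0,-0.19,0.415,-0.62],[0.8,0,0,0,-0.19,0.415,-0.62],[0.8,0,0,0,-0.19,0.415,-0.62],[0.8,0,0,0,-0.19,0.415,-0.62],[0.8,0,0,0,-0.19,0.415,-0.62],[0.8,0,0,0,-0.19,0.415,-0.62]]]'|grep time; python3 -m creep '[[[0.8,0,0,0,-0.19,0.415,-0.62],[0.8,0,0,0,-0.19,0.415,-0.62],[0.8,0,0,0,-0.19,0.415,-0.62],[0.8,0,0,0,-0.19,0.415,-0.62],[0.8,0,0,0,-0.19,0.415,-0.62],[0.8,0,0,0,-0.19,0.415,-0.62],[0.8,0,0,0,-0.19,0.415,-0.62],[0.8,0,0,0,-0.19,0.415,-0.62],[0.8,0,0,0,-0.19,0.415,-0.62],[0.8,0,0,0,0,0,0],[0.8,0,0,0,0,0,0]]]'|grep time;python3 - <<'E'
from lib import *
for n in("side","scene"):
    c=arm.capture(n); print(n)
    for o in jars(c): print(*o)
    cv2.imwrite(f"pics/b_{n}.png",c["frame"][:,:,::-1])
E
python3 plan.py 498 -185 29 9.5 65 1
```

```text
time: 53.15
time: 54.25
side
[406. 154.] [ 502.2 -278.4] 56.3 215.9 14.3 0.7
[381. 164.] [ 519.2 -180.6] 55.6 110.7 63.4 7.8
scene
rot [-0.05 -0.05  0.  ] norm 0.07  then shift [-5.03  9.05  6.62]
t 54.4 grasp pt [504.   45.3 232. ] q [-10. -14. 116.  11.  54.  65.] F [ 0.92 -0.56 -0.7 ] open 0.0755 grip 0.0
```

View pics/b_scene.png

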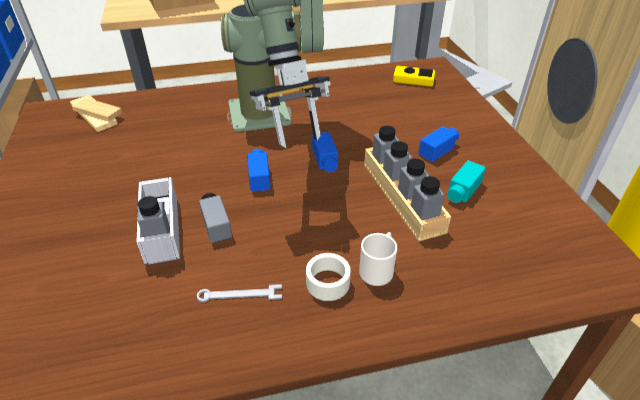

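The picture shows four jars upright in the lane at (387..430,140..190), one upright in the far bay at (150,213), and the last jar lying at (215,218). I'll pick it at 65°, so the gripper body clears the stand.

```bash
python3 -m creep '[[[0.8,-0.4,0.9,0.2,-0.05,-0.05,0],[0.8,-0.5,0.9,0.26,0,0,0],[0.8,-0.5,0.9,0.26,0,0,0],[0.8,-0.5,0.9,0.26,0,0,0],[0.8,-0.5,0.9,0.26,0,0,0],[0.8,-0.5,0.9,0.26,0,0,0],[0.8,-0.5,0.9,0.26,0,0,0],[0.8,-0.5,0.9,0.26,0,0,0],[0.8,-0.5,0.9,0.26,0,0,0],[0.8,-0.5,0.95,0.26,0,0,0],[0.8,0,0,0,0,0,0],[0.8,0,0,0,0,0,0]]]'|grep time; python3 plan.py 497.5 -184.5 29 9 65 1
```

```text
time: 55.55
rot [-0.03 -0.    0.05] norm 0.06  then shift [-0.16 -0.06  4.05]
t 55.5 grasp pt [ 459.  -192.1  122.5] q [-46.  -2. 120.  27.  50.  19.] F [-0.48  0.26  0.04] open 0.0753 grip 0.0
```

```bash
python3 -m creep '[[[0.8,-0.16,-0.06,0.54,-0.03,0,0.05],[0.8,0,0,0.7,0,0,0],[0.8,0,0,0.7,0,0,0],[0.8,0,0,0.7,0,0,0],[0.8,0,0,0.7,0,0,0],[0.8,0,0,0.7,0,0,0],[0.8,0,0,0,0,0,0]]]'|grep -E "time|force"; python3 plan.py 497.5 -184.5 29 9 65 1; python3 -m creep '[[[0.3,0,0,0,0,0,0],[0.3,0,0,0,0,0,0],[0.3,0,0,0,0,0,0],[0.3,0,0,0,0,0,0],[0.3,0,0,0,0,0,0]]]' 55|grep force; python3 -m creep '[[[0.3,0.1,0,-0.17,0,0,0],[0.3,0.25,0,-0.5,0,0,0],[0.3,0.35,0,-0.75,0,0,0],[0.3,0.35,0,-0.75,0,0,0],[0.3,0.35,0,-0.75,0,0,0],[0.3,0.35,0,-0.75,0,0,0],[0.3,0.35,0,-0.75,0,0,0],[0.3,0.35,0,-0.75,0,0,0],[0.3,0.35,0,-0.75,0,0,0],[0.3,0,0,0,0,0,0],[0.3,0,0,0,0,0,0],[0.3,0,0,0,0,0,0]]]'; python3 plan.py 442 -322 205 91.1 25 -1
```

```text
time: 56.25
wrist_force: [-0.1, -0.0, 0.1]
gripper_force: 0.0
rot [-0.02  0.01  0.02] norm 0.03  then shift [ 0.01  0.12 -0.03]
t 56.2 grasp pt [ 497.2 -181.7   28.2] q [-41.  13. 119.  34.  36.  14.] F [-0.06 -0.03  0.1 ] open 0.0753 grip 0.0
wrist_force: [-3.3, 0.3, 5.6]
gripper_force: 54.9
time: 57.95
ee_pos: [0.5041, -0.181, 0.1736]
ee_rot: [[0.896, 0.159, 0.415], [0.143, -0.987, 0.068], [0.42, -0.002, -0.907]]
wrist_force: [-0.2, -0.1, -5.5]
opening: 0.0561
gripper_force: 54.9
rot [ 4.23 -7.57 11.61] norm 14.5  then shift [ 1.22  2.59 -4.84]
t 58.0 grasp pt [ 496.3 -182.3  190.6] q [-41.  -4. 113.  23.  57.  29.] F [-0.18 -0.13 -5.49] open 0.0561 grip 54.9
```

Jar A is full (5.5 N), so it goes to the near bay.

```bash
python3 -m creep '[[[0.3,0.36,0,-0.8,0,0,0],[0.3,0.36,0,-0.8,0,0,0],[0.3,0.36,0,-0.8,0,0,0],[0.3,0,0,0,0.22,-0.4,0.61],[0.3,0,0,0,0.22,-0.4,0.61],[0.3,0,0,0,0.22,-0.4,0.61],[0.3,0,0,0,0.22,-0.4,0.61],[0.3,0,0,0,0.22,-0.4,0.61],[0.3,0,0,0,0.22,-0.4,0.61],[0.3,0,0,0,0.22,-0.4,0.61],[0.3,0,0,0,0.22,-0.4,0.61],[0.3,0,0,0,0.22,-0.4,0.61]]]'|grep time; python3 -m creep '[[[0.3,0,0,0,0.22,-0.4,0.61],[0.3,0,0,0,0.22,-0.4,0.61],[0.3,0,0,0,0.22,-0.4,0.61],[0.3,0,0,0,0.22,-0.4,0.61],[0.3,0,0,0,0.22,-0.4,0.61],[0.3,0,0,0,0.22,-0.4,0.61],[0.3,0,0,0,0.22,-0.4,0.61],[0.3,0,0,0,0.22,-0.4,0.61],[0.3,0,0,0,0.22,-0.4,0.61],[0.3,0,0,0,0.22,-0.4,0.61],[0.3,0,0,0,0,0,0]]]'; python3 plan.py 442 -322 205 91.1 25 -1
```

```text
time: 59.15
time: 60.25
ee_pos: [0.5041, -0.1829, 0.2377]
ee_rot: [[0.004, -1.0, -0.021], [-0.426, -0.021, 0.904], [-0.905, 0.005, -0.426]]
wrist_force: [-0.1, -0.6, -5.8]
opening: 0.0557
gripper_force: 54.9
rot [ 0.02 -0.03 -0.02] norm 0.04  then shift [ 3.51  2.59 -3.69]
t 60.2 grasp pt [ 504.5 -199.9  245.7] q [-51.  36.  74.  40. 121. 132.] F [-0.13 -0.57 -5.79] open 0.0557 grip 54.9
```

```bash
python3 -m creep '[[[0.3,0.3,0.5,-0.55,0.02,-0.03,-0.02],[0.3,0.4,0.52,-0.55,0,0,0],[0.3,0.45,0.52,-0.55,0,0,0],[0.3,0.5,0.52,-0.55,0,0,0],[0.3,0.5,0.52,-0.5,0,0,0],[0.3,0.5,0,-0.5,0,0,0],[0.3,0.5,0,-0.5,0,0,0],[0.3,0.36,0,0,0,0,0],[0.3,0,0,0,0,0,0],[0.3,0,0,0,0,0,0],[0.3,0,0,0,0,0,0]]]'|grep time; python3 plan.py 442 -322 205 91.1 25 -1; python3 held.py 442 -318 90 225
```

```text
time: 61.35
rot [ 0.02 -0.01  0.04] norm 0.05  then shift [0.19 0.07 0.06]
t 61.4 grasp pt [ 443.8 -321.2  209.9] q [-60.  45.  65.  33. 127. 124.] F [ 0.35 -0.96 -5.17] open 0.0559 grip 54.9
scene 763
 z142 x [443. 476.] y [-342. -290.] 127
 z157 x [430. 475.] y [-342. -289.] 137
 z172 x [439. 476.] y [-341. -289.] 132
 z187 x [441. 476.] y [-342. -290.] 130
 z202 x [430. 486.] y [-339. -290.] 102
 z217 x [417. 487.] y [-361. -290.] 126
side 504
 z142 x [414. 464.] y [-311. -287.] 76
 z157 x [413. 466.] y [-305. -287.] 80
 z172 x [413. 464.] y [-308. -287.] 81
 z187 x [413. 466.] y [-305. -288.] 82
 z202 x [414. 467.] y [-305. -288.] 81
 z217 x [413. 470.] y [-305. -287.] 91
```

```bash
python3 -m creep '[[[0.3,0.03,0.1,-0.07,0,0,0.04],[0.3,0,0,0,0,0,0],[0.3,0.43,0,0.2,0,0,0],[0.3,0.43,0,0.2,0,0,0],[0.3,0.43,0,0.2,0,0,0],[0.3,0.43,0,0.2,0,0,0],[0.3,0.43,0,0.2,0,0,0],[0.3,0.43,0,0.2,0,0,0],[0.3,0.43,0,0.2,0,0,0],[0.3,0,0,0,0,0,0],[0.3,0,0,0,0,0,0]]]'|grep force; python3 plan.py 442 -323 113 91.1 25 -1
```

```text
wrist_force: [0.9, 0.5, -4.8]
gripper_force: 54.9
rot [ 0.01 -0.01 -0.  ] norm 0.02  then shift [ 0.47 -0.03  0.26]
t 62.5 grasp pt [ 441.2 -323.9  126.5] q [-61.  51.  66.  30. 122. 120.] F [ 0.94  0.54 -4.78] open 0.0558 grip 54.9
```

```bash
python3 -m creep '[[[0.3,0.24,0,0.12,0,0,0],[0.3,0.22,0,0.1,0,0,0],[0.3,0,0,0,0,0,0]]]' | grep force; python3 -m creep '[[[0.7,0,0,0,0,0,0],[0.7,0,0,0,0,0,0],[0.7,0,0,0,0,0,0],[0.7,0,0,0,0,0,0]]]'|grep -v rot; python3 -m creep '[[[0.7,0,0,-0.5,0,0,0],[0.7,0,0,-1,0,0,0],[0.7,0,0,-1,0,0,0],[0.7,-0.2,0,-1,0,0,0],[0.7,-0.5,0,-1,0,0,0],[0.7,-0.5,0,-1,0,0,0],[0.7,-0.5,0,-1,0,0,0],[0.7,0,0,0,0,0,0],[0.7,0,0,0,0,0,0]]]' | grep -v rot
python3 - <<'E'
from lib import *
for n in("scene","side"):
    c=arm.capture(n); P=cloud(c); f=c["frame"]; cv2.imwrite(f"pics/c_{n}.png",f[:,:,::-1])
    dark=f.max(-1)<70
    for k,(x,y) in dict(far=(572,-316),near=(442,-318.6),old=(640,339),c4=(561,329),m4=(481,320),m12=(402,310)).items():
        near=(abs(P[...,0]*1000-x)<40)&(abs(P[...,1]*1000-y)<40)&(P[...,2]>.1)
        z=P[near][:,2]; top=near&(P[...,2]>np.percentile(z,97)-.008); q=P[top]
        print(n,k,"cap top",round(np.percentile(z,97)*1000),"centre",(q[:,:2].mean(0)*1000).round())
E
```

```text
wrist_force: [0.1, 0.5, -4.8]
gripper_force: 54.9
time: 63.25
ee_pos: [0.441, -0.3071, 0.1067]
wrist_force: [-0.1, -0.2, -0.4]
opening: 0.0656
gripper_force: 0.0
time: 64.15
ee_pos: [0.4437, -0.436, 0.2132]
wrist_force: [1.0, -0.3, -0.6]
opening: 0.0657
gripper_force: 0.0
scene far cap top 156 centre [ 577. -316.]
scene near cap top 157 centre [ 445. -320.]
scene old cap top 146 centre [642. 335.]
scene c4 cap top 145 centre [566. 329.]
scene m4 cap top 145 centre [485. 315.]
scene m12 cap top 145 centre [406. 309.]
side far cap top 156 centre [ 568. -314.]
side near cap top 156 centre [ 437. -318.]
side old cap top 144 centre [633. 338.]
side c4 cap top 144 centre [557. 331.]
side m4 cap top 145 centre [476. 317.]
side m12 cap top 145 centre [397. 311.]
```

View pics/c_scene.png

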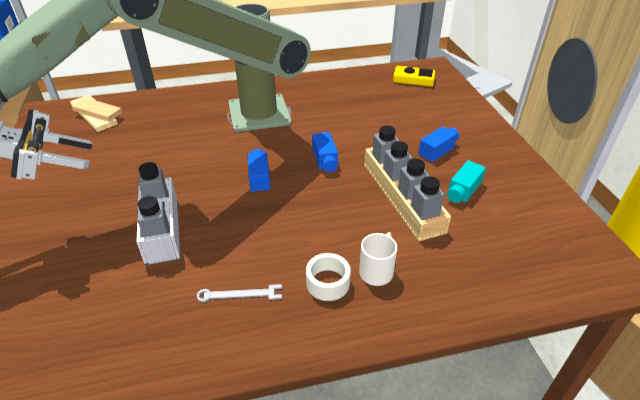

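Both stand jars are upright at (150,172) and (150,205). Their cap tops are at about 156 mm, so the pads have sunk about 13 to 14 mm. The lane holds four upright jars with caps at 145 mm, flat on the floor, and the gripper is clear. Handing in.

```bash
python3 -c "
from cell import arm
print(arm.sign_off())"
```

```text
the job is handed in; nothing more can be done
None
```

I handed the job in at about 64 s: by the last camera check the two full jars stand cap up on the stand's pads (sunk about 13–14 mm), the three empties stand cap up in the lane, the old jar is still upright, and the tape, wrench and mug look undisturbed; the hand-in returned no verdict.

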